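Load the slide stainer and latch its door

ROBOT

A 7-joint arm with a two-finger parallel gripper is mounted at the origin on the work surface. World frame = base frame: x ahead of the robot, y to its left, z up, the work surface at z = 0. Lengths are in m, angles in rad, forces in N, time in s.
With the tool pointing down it reaches from about 0.425 to 0.925 m from the base axis. Payload 6.8 kg.
Tool frame: the origin (TCP) lies between the finger pads; the fingertips stand r.tcp_to_tips ahead of it and the grasp point (between the pads) is the TCP (r.tcp_to_tips is the distance from the TCP to the fingertips, in m); z points along the fingers, y is the line along which they close (so a half turn about z gives the same grasp; the last joint's range is limited). The gripper opens to 85 mm and grips with 20 to 120 N. Pads are 22 mm wide; open, the fingers measure 114 mm over their backs; the gripper's body (76 mm by 85 mm) begins 54 mm behind the grasp point. The pads swing forward as they close: fully open they stand 13 mm farther back than shut.
Start: joints at [1.025, 0.477, 0.022, 1.555, -0.011, 1.109, -0.083], TCP at [0.286, -0.611, 0.228] pointing down, gripper open.
Joint ranges: [-2.96, 2.96], [-0.34, 2.1], [-1.41, 1.46], [0.24, 2.44], [-1.37, 4.51], [0.17, 1.92], [-2.96, 2.96]. Speed limits (rad/s): [2.39, 2.39, 3.14, 3.14, 3.14, 3.14, 3.14].

INTERFACE

Orientations are given as a rotation vector (axis times angle).
In Python, from bench import r gives the robot as it stands.
- The arm moves only by the tool servo_tool, never from a script. Its argument "commands" is a list of rows, each a list of 2 entries, a list of its own where there are three numbers: the shift along the tool's x, y, z normalised to -1 to 1, where 1 is 250 mm, then the turn, a rotation vector about the tool's x, y, z normalised to -1 to 1, where 1 is 90 degrees. In form: [[[dx, dy, dz], [ax, ay, az]], ...]. A call has 1 to 20 rows; each row is the pose to reach, as a shift and turn from the pose commanded when the call began, along the tool's axes at that moment; what a row does not reach only later rows make up. A row lasts 1/10 s, in which the tool goes at most 50 mm and 8.59 degrees, less where a joint would pass 70% of its speed; a pose out of reach is approached as far as the arm can. A call with a number of a shift or a turn outside -1 to 1 is refused whole. A call with a gripper value outside its range is refused whole. "claw" is the closure, from 0 (fully open) to 1 (shut), set as the call begins (left out, the last holds). The fingers move at their own pace and stop on an object; "squeeze" is the grip in N (left out, the last holds). Time passes only in rows, so rows that repeat a pose let the fingers close. It gives the time, the measured TCP pose, the force, the opening and the grip force at its end, in the units of the state.
- r.get_obs(): the state, without advancing time (a new reading comes with each control period).
- r.grab_frame(name): name is "scene" or "top" or "wrist"; returns (picture, depth): 400x640x3 uint8, red, green, blue; 400x640 float32, m along the optical axis (not along the pixel's ray), 0 where there is no reading.
- r.camera_model(name): a dict with "fx", "fy", "cx", "cy" (pixels), "k1" (the pictures are not rectified: a ray, as slopes to the right and down, at radius r is drawn at 1 + k1 r^2 times it, then the intrinsics apply), "extrinsics" (4x4, takes a point from camera to world coordinates); the wrist camera has in their place "hand_eye" (4x4, takes a point from camera to tool coordinates, whose origin is the TCP and whose axes are the flange's). Camera axes: x right, y down, z forward; pixel columns grow to the right and rows downward; lengths in m; the calibration is good to about 2 mm. A picture is of the moment at which its call begins: read the wrist's pose just before it. camera_model takes no time and is no camera call.
- r.hand_in(): hands the job in; it is judged then, once.
Trained networks look in the newest picture that a camera, given by its name, has taken for a name from the list of things; names that differ only in an ending like _2 or _b are one class to them, and where a whole thing is asked for, a point or a joint stands for the part that bears it (a point fixed in the world has none). Each returns a list of dicts, best first, with "confidence" (0 to 1); they miss things now and then, are a little off and sometimes report something else, mostly with a low value. They report only what shows in the picture. A call takes as long as a camera call. They do not tell look-alikes from the thing itself.
- r.boxes_of(camera, target): "uv" ([column, row] in pixels, amid what is visible of it).
- r.mark_of(camera, target): "uv" ([column, row] in pixels: a listed point, or the origin of a listed thing).
The state is a dict: "clock": time; "joints": joint angles; "qvel": joint speeds; "tau": joint torques, N m; "tcp_pos": TCP position; "orientation": TCP orientation; "contact_force": force on the tool from outside, world axes, zero at the start; "moment": the same for the moment, N m; "grip_width": finger opening in m; "gripper_force": force on a finger pad.
Only numpy, scipy, OpenCV 4.12 (cv2) and the standard library are available. Lean on these libraries where they do the work, as an engineer would, in place of code of your own. Each camera call takes 0.05 s, during which the arm holds its last target. There are 200 camera calls.

TASK

Get the slide stainer ready for its run: first take the spent cartridge out of the bay's recess and put it in the steel tray, then press the new cartridge fully home into that recess so that its body is flush with the deck. After that load the slide racks that are there into their own pockets, strictly in the order longest, middle, shortest (a missing rack's pocket stays empty), each right down on the pocket floor, and only then push the bay door shut until it clicks onto its catch. Leave the jar, the beaker and the cardboard slide box standing where they are.

Things in the scene. Friction and masses are not known exactly. Their poses are not given: they have to be found in the camera images.
- bay: Fixed open-topped stainer bay: cream walls, grey deck, 280 (x) by 150 (y) mm. Origin: centre of underside, z up. Its +x points about to world +y (within 0.2 rad). Deck top at 34 mm; 8 mm side walls and +x end wall rise to 78 mm; door at the -x end. Recess at x = -99 mm, pocket 3 at -33, 2 at +33, 1 at +99, all at y = 0, long along y. Behind the +x wall a control head, 90 mm long, 85 mm tall.
- recess (a point): Centre of the floor (z 8 mm) of the cartridge recess, nearest the door: 52 (bay x) by 86 (bay y) mm, 26 mm deep, 3 mm play each side. Axes as the bay's. Spring clips in its two end walls stop a cartridge about 16 mm above home: press it down with 5 to 15 N; home, its body top is flush with the deck and its fin top at z 70 mm. Drawing it out takes a few N.
- pocket1 (a point): Centre of the floor of pocket 1 (farthest from the door, one dot), 66 mm from pocket to pocket; the pocket is 46 mm (bay x) by 116 mm (bay y), 26 mm deep, for the long rack, 3 mm play all round, square edges; the rack drops in freely. Axes as the bay's, z up.
- pocket2 (a point): Centre of the floor of pocket 2 (the middle one, two dots), 66 mm from pocket to pocket; the pocket is 46 mm (bay x) by 96 mm (bay y), 26 mm deep, for the middle rack, 3 mm play all round, square edges; the rack drops in freely. Axes as the bay's, z up.
- pocket3 (a point): Centre of the floor of pocket 3 (next to the cartridge recess, three dots), 66 mm from pocket to pocket; the pocket is 46 mm (bay x) by 76 mm (bay y), 26 mm deep, for the short rack, 3 mm play all round, square edges; the rack drops in freely. Axes as the bay's, z up.
- rack_long: White slide rack, 110 mm long (its y), 40 mm wide (x) with a 50 mm tall body of glass slides; on top a grip fin 10 mm thick (x), 44 mm long (y), from 50 to 86 mm above the underside. Origin: centre of the underside, z up. About 0.16 kg. Same either way round. Belongs in pocket 1. May be absent (then None from the start).
- rack_mid: White slide rack, 90 mm long (its y), 40 mm wide (x) with a 50 mm tall body of glass slides; on top a grip fin 10 mm thick (x), 44 mm long (y), from 50 to 86 mm above the underside. Origin: centre of the underside, z up. About 0.16 kg. Same either way round. Belongs in pocket 2. May be absent (then None from the start).
- rack_short: White slide rack, 70 mm long (its y), 40 mm wide (x) with a 50 mm tall body of glass slides; on top a grip fin 10 mm thick (x), 44 mm long (y), from 50 to 86 mm above the underside. Origin: centre of the underside, z up. About 0.16 kg. Same either way round. Belongs in pocket 3. May be absent (then None from the start).
- cart_new: The new one, standing on the table at the start. Grey reagent cartridge: block 46 mm (x) by 80 mm (y) by 26 mm tall, with a grip fin on top 10 mm thick (x), 44 mm long (y), from 26 to 62 mm above the underside. Origin: centre of the underside, z up. About 0.14 kg. Same either way round.
- cart_spent: The spent one, seated in the recess at the start. Grey reagent cartridge: block 46 mm (x) by 80 mm (y) by 26 mm tall, with a grip fin on top 10 mm thick (x), 44 mm long (y), from 26 to 62 mm above the underside. Origin: centre of the underside, z up. About 0.14 kg. Same either way round.
- tray: Shallow open steel tray, fixed, 130 mm (x) by 140 mm (y), 30 mm high, walls and floor 4 mm thick. Origin: centre of the underside, z up.
- door (a joint): Door angle in rad: 0 = shut and seated, grows as it opens outward (0.7 to 1.2 at the start, stop at 1.5). Upright hinge on the bay's -y side; the door stays where it is left. From about 0.11 rad the tongue inside its free edge meets a sprung roller: push on with 5 to 12 N till it snaps past (at about 0.05) and is drawn to 0; unlatched, it springs back to about 0.1 or more.
- door_hinge (a point): Point on the hinge axis, z 42 mm. Door axes: x inward through the panel (into the bay when shut), y along the panel from hinge to free edge, z up. Panel 150 mm wide (y 0 to 150), 10 mm thick (x -5 to +5), from z 6 to 78 mm; a grey plate on the outside stands 2.5 mm proud.
- door_push (a point): Good place to push, on the outer face of the door 115 mm from the hinge, 55 mm above the table; same axes as door_hinge: push along +x.
- jar: Bystander: amber jar, 60 mm across, 85 mm tall, origin at the centre of its underside.
- beaker: Bystander: glass beaker, 70 mm across, 90 mm tall, origin at the centre of its underside.
- slide_box: Bystander: cardboard slide box, 100 by 170 by 35 mm, origin at the centre of its underside.
Mind the look-alikes: they are no part of the job. What is shaped like the cart_new but yellow is not meant.

How it is judged:
On the way, in this order (a step that is already met when the one before it is completed fails the run):
1. the spent cartridge lies in the tray (x of cart_spent in the frame of tray between -0.065 and 0.065 m and y of cart_spent in the frame of tray between -0.07 and 0.07 m and z of cart_spent in the frame of tray below 0.03 m), for 0.3 s.
2. the new cartridge is pressed flush into the recess (z of cart_new in the frame of recess below 0.003 m and horizontal distance between cart_new and recess below 0.007 m), for 0.3 s.
3. rack_long sits on the floor of pocket1 (z of rack_long in the frame of pocket1 below 0.004 m and horizontal distance between rack_long and pocket1 below 0.008 m), for 0.3 s.
4. rack_mid sits on the floor of pocket2 (z of rack_mid in the frame of pocket2 below 0.004 m and horizontal distance between rack_mid and pocket2 below 0.008 m), for 0.3 s.
5. rack_short sits on the floor of pocket3 (z of rack_short in the frame of pocket3 below 0.004 m and horizontal distance between rack_short and pocket3 below 0.008 m), for 0.3 s.
6. the door is shut and seated on its catch (value of joint door below 0.02 rad), for 0.3 s.
At the end, for the whole second after the job is handed in: Spent cartridge lying inside the tray; new cartridge within 3 mm of flush in the recess and 7 mm of its centre; every rack present within 4 mm of its pocket's floor and 8 mm of its centre; door within 0.02 rad of shut, on its catch; all at rest (all of step 1 and all of step 2 and all of step 3 and all of step 4 and all of step 5 and value of joint door below 0.02 rad and linear speed of each of rack_long, rack_mid, rack_short, cart_new, cart_spent below 0.02 m/s); the robot touches nothing.
It fails at once if the jar is moved more than 30 mm or tipped over (distance of jar from where it was at the start of the episode above 0.03 m or angle between jar's own z axis and vertical above 0.5 rad).
It fails at once if the beaker is moved more than 30 mm or tipped over (distance of beaker from where it was at the start of the episode above 0.03 m or angle between beaker's own z axis and vertical above 0.5 rad).
It fails at once if the slide_box is moved more than 30 mm or tipped over (distance of slide_box from where it was at the start of the episode above 0.03 m or angle between slide_box's own z axis and vertical above 0.5 rad).
Of rack_long, rack_mid, rack_short only 2 to 3 are there at a start; the rules pass over those that are not, and their reading is None.
At some moment in a run one of rack_long, rack_mid, rack_short, cart_new may be knocked a few centimetres aside while the robot is not near it.
It also fails if it takes over 210 s, if anything falls off the work surface, if the arm or the gripper's body presses on something with over 40 N, if the wrist force passes 120 N, or if a joint passes its speed limit or range.

## Working session

There is one attempt and no reset: what is moved stays moved. The work goes in short steps, Python scripts to look and compute and a tool call to move; the robot and the scene stay as the last step left them, time stands still between calls to the robot, and variables do not carry over. Pictures are saved under pics/ and viewed, at most 14 in all, crops included, and the job is handed in when it is done.

Besides the shell and the picture viewer there is one more tool, called after "Request:" as a command line: name --argument value ..., lists and objects as JSON in quotes. servo_tool: Moves the arm, as the interface text tells. Scaled input: -1 to 1 covers 250 mm each way for a shift and 90 degrees each way for a turn. Its arguments: {"type":"object","properties":{"commands":{"type":"array"},"claw":{"type":"number"},"squeeze":{"type":"number"}},"required":["commands"]}

```bash
mkdir -p pics; ls; cat > h.py <<'E'
import numpy as np, cv2
from scipy.spatial.transform import Rotation as R
from bench import r
def grab(name,save=None):
    o=r.get_obs(); im,d=r.grab_frame(name); m=r.camera_model(name)
    if 'extrinsics' in m: T=np.array(m['extrinsics'])
    else:
        W=np.eye(4); W[:3,:3]=R.from_rotvec(o['orientation']).as_matrix(); W[:3,3]=o['tcp_pos']; T=W@np.array(m['hand_eye'])
    if save: cv2.imwrite('pics/'+save,im[:,:,::-1])
    return im,d,m,T
def rays(m,uv):
    uv=np.atleast_2d(np.asarray(uv,float)); K=np.array([[m['fx'],0,m['cx']],[0,m['fy'],m['cy']],[0,0,1]])
    p=cv2.undistortPoints(uv.reshape(-1,1,2),K,np.array([m['k1'],0,0,0.])).reshape(-1,2)
    return np.c_[p,np.ones(len(p))]
def cloud(d,m,T):
    v,u=np.mgrid[:d.shape[0],:d.shape[1]]
    s=rays(m,np.c_[u.ravel(),v.ravel()])
    P=s*d.reshape(-1,1); P=P@T[:3,:3].T+T[:3,3]
    P[d.ravel()==0]=np.nan
    return P.reshape(d.shape+(3,))
def onz(m,T,uv,z):
    s=rays(m,uv)@T[:3,:3].T; return T[:3,3]+s*((z-T[2,3])/s[:,2:3])
def proj(m,T,P):
    c=(np.atleast_2d(P)-T[:3,3])@T[:3,:3]; K=np.array([[m['fx'],0,m['cx']],[0,m['fy'],m['cy']],[0,0,1]])
    return cv2.projectPoints(c.reshape(-1,1,3),np.zeros(3),np.zeros(3),K,np.array([m['k1'],0,0,0.]))[0].reshape(-1,2)
E
python3 - <<'E'
from h import *
o=r.get_obs(); print({k:np.round(v,3) for k,v in o.items()}, r.tcp_to_tips)
for n in ('top','scene'):
    im,d,m,T=grab(n,n+'0.png'); print(n,np.round(T,3).tolist(),m['fx'])
    P=cloud(d,m,T)
    for t in ['bay','rack_long','rack_mid','rack_short','cart_new','cart_spent','tray','jar','beaker','slide_box','door','recess','pocket1','pocket2','pocket3','door_hinge','door_push']:
        for b in r.mark_of(n,t)[:3]:
            u,v=np.round(b['uv']).astype(int); 
            print(t,round(b['confidence'],2),(u,v),np.round(P[min(max(v,0),399),min(max(u,0),639)],3))
E
```

```text
pics
{'clock': np.float64(0.0), 'joints': array([ 1.025,  0.478,  0.022,  1.556, -0.012,  1.109, -0.083]), 'qvel': array([ 0.001, -0.001, -0.   ,  0.001, -0.001,  0.   ,  0.001]), 'tau': array([-1.0000e-03, -5.9646e+01,  1.6080e+00, -2.8120e+01,  1.2000e-02,
        9.0000e-03,  0.0000e+00]), 'tcp_pos': array([ 0.286, -0.611,  0.227]), 'orientation': array([-3.065e+00, -6.820e-01,  1.000e-03]), 'contact_force': array([ 0.609,  1.085, -0.453]), 'moment': array([-0.001, -0.005,  0.004]), 'gripper_force': np.float64(0.0), 'grip_width': np.float64(0.085)} 0.019
top [[-0.006, -0.996, 0.089, 0.501], [-1.0, 0.004, -0.024, -0.014], [0.023, -0.089, -0.996, 1.199], [0.0, 0.0, 0.0, 1.0]] 401.6938327272279
bay 0.87 (np.int64(227), np.int64(215)) [0.564 0.23  0.037]
rack_long 0.69 (np.int64(398), np.int64(260)) [ 0.43  -0.269  0.017]
rack_mid 0.86 (np.int64(368), np.int64(258)) [ 0.44  -0.172  0.076]
rack_mid 0.56 (np.int64(366), np.int64(207)) [ 0.585 -0.172  0.048]
rack_mid 0.36 (np.int64(399), np.int64(259)) [ 0.433 -0.272  0.015]
rack_short 0.7 (np.int64(436), np.int64(259)) [ 0.432 -0.384  0.013]
cart_new 0.64 (np.int64(279), np.int64(269)) [0.409 0.079 0.032]
cart_new 0.58 (np.int64(364), np.int64(204)) [ 0.595 -0.169  0.027]
cart_new 0.42 (np.int64(383), np.int64(152)) [ 0.756 -0.233  0.003]
tray 0.62 (np.int64(418), np.int64(208)) [ 0.584 -0.335  0.005]
jar 0.95 (np.int64(347), np.int64(157)) [ 0.725 -0.116  0.079]
beaker 0.57 (np.int64(384), np.int64(152)) [ 0.755 -0.235  0.007]
beaker 0.3 (np.int64(220), np.int64(215)) [0.566 0.256 0.01 ]
slide_box 0.86 (np.int64(291), np.int64(148)) [0.762 0.045 0.032]Traceback (most recent call last):
  File "<stdin>", line 7, in <module>
ValueError: it knows: bay, beaker, cart_new, cart_spent, door_hinge, door_push, jar, pocket, rack_long, rack_mid, rack_short, recess, slide_box, tray
```

```bash
python3 - <<'E'
from h import *
for n in ('top','scene'):
    im,d,m,T=grab(n,n+'1.png')
    cv2.imwrite('pics/%s1b.png'%n,cv2.resize(im[:,:,::-1] if n=='scene' else im[110:310,170:470,::-1],(800,500 if n=='scene' else 533)))
    P=cloud(d,m,T); np.savez(n+'.npz',P=P,im=im)
    for t in ['cart_spent','recess','pocket','door_hinge','door_push']+(['rack_long','rack_mid','rack_short','cart_new'] if n=='scene' else []):
        for b in r.mark_of(n,t)[:4]:
            u,v=np.round(b['uv']).astype(int); 
            print(t,round(b['confidence'],2),(u,v),np.round(P[min(max(v,0),399),min(max(u,0),639)],3))
E
```

```text
cart_spent 0.76 (np.int64(266), np.int64(215)) [0.564 0.117 0.037]
recess 0.56 (np.int64(262), np.int64(214)) [0.566 0.127 0.046]
pocket 0.78 (np.int64(240), np.int64(215)) [0.566 0.197 0.011]
pocket 0.65 (np.int64(196), np.int64(208)) [0.587 0.329 0.009]
pocket 0.61 (np.int64(220), np.int64(213)) [0.572 0.257 0.008]
door_hinge 0.49 (np.int64(279), np.int64(192)) [0.626 0.076 0.078]
door_hinge 0.45 (np.int64(436), np.int64(262)) [ 0.423 -0.383  0.015]
door_push 0.63 (np.int64(311), np.int64(218)) [ 0.553 -0.013  0.067]
cart_spent 0.76 (np.int64(381), np.int64(232)) [0.638 0.177 0.078]
recess 0.81 (np.int64(376), np.int64(231)) [0.638 0.166 0.075]
pocket 0.96 (np.int64(403), np.int64(245)) [0.647 0.232 0.076]
pocket 0.93 (np.int64(456), np.int64(271)) [0.658 0.344 0.078]
pocket 0.71 (np.int64(430), np.int64(259)) [0.652 0.292 0.075]
pocket 0.63 (np.int64(297), np.int64(271)) [0.799 0.079 0.033]
door_hinge 0.6 (np.int64(343), np.int64(228)) [0.634 0.082 0.041]
door_push 0.82 (np.int64(329), np.int64(194)) [ 0.535 -0.026  0.042]
rack_long 0.61 (np.int64(284), np.int64(167)) [ 0.441 -0.26   0.004]
rack_mid 0.83 (np.int64(309), np.int64(176)) [ 0.454 -0.152  0.015]
rack_short 0.78 (np.int64(258), np.int64(154)) [ 0.441 -0.371  0.016]
rack_short 0.46 (np.int64(247), np.int64(238)) [ 0.766 -0.097  0.01 ]
cart_new 0.73 (np.int64(270), np.int64(200)) [ 0.628 -0.149  0.022]
```

View pics/top1b.png

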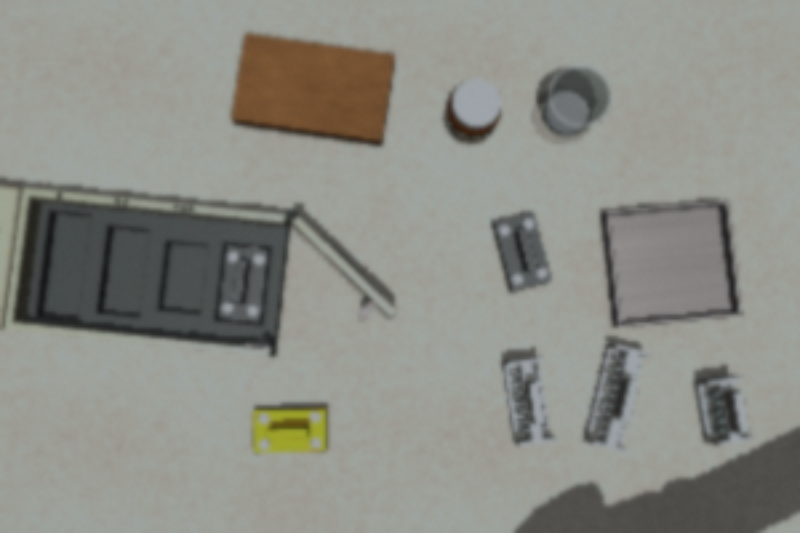

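View pics/scene1b.png

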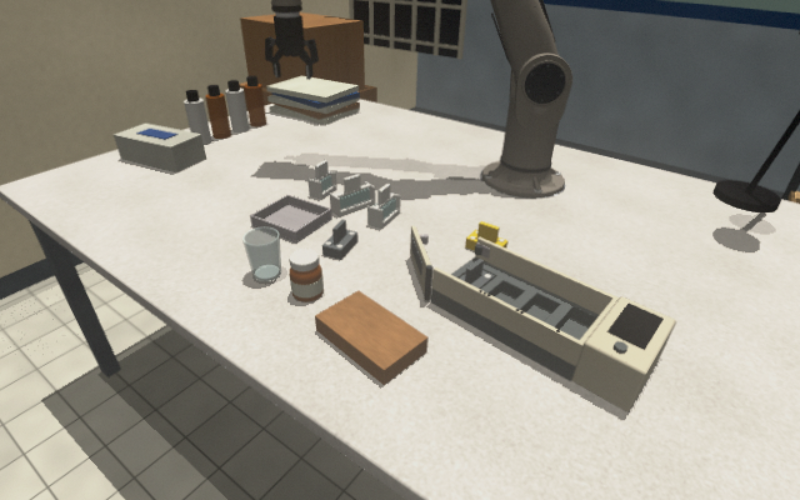

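Three racks are present: the mid one at crop (525,400), the long one at (613,393) and the short one at (722,405). The grey new cartridge is at (522,252), the yellow look-alike at (290,428) and the tray at (670,262). The door is about half open.

```bash
cat >> h.py <<'E'
def plan(x,y,z,phi):
    """tool pointing down, tool y along world angle phi (mod pi)"""
    o=r.get_obs(); M=R.from_rotvec(o['orientation']).as_matrix(); p=np.array(o['tcp_pos'])
    best=None
    for f in (phi,phi+np.pi):
        ty=np.array([np.cos(f),np.sin(f),0]); tz=np.array([0,0,-1.]); G=np.c_[np.cross(ty,tz),ty,tz]
        rv=R.from_matrix(M.T@G).as_rotvec()
        if best is None or np.linalg.norm(rv)<np.linalg.norm(best): best=rv
    s=M.T@(np.array([x,y,z])-p)
    print('shift',np.round(s/.25,3).tolist(),'turn',np.round(best/(np.pi/2),3).tolist(),'rows>=',int(max(np.linalg.norm(s)/.05,np.linalg.norm(best)/.15))+2)
E
python3 - <<'E'
from h import *
print(np.round(r.camera_model('wrist')['hand_eye'],3).tolist(), r.camera_model('wrist')['fx'])
plan(.48,-.22,.33,np.pi/2-.1)
plan(.565,.19,.33,np.pi/2-.1)
E
```

```text
[[-0.0, -0.956, -0.295, 0.076], [1.0, -0.0, 0.0, 0.0], [-0.0, -0.295, 0.956, -0.146], [0.0, 0.0, 0.0, 1.0]] 316.5159880841631
shift [1.366, -1.089, -0.41] turn [-0.0, -0.0, 0.342] rows>= 10
shift [2.369, -2.43, -0.41] turn [-0.0, -0.0, 0.342] rows>= 19
```

Request:
servo_tool --commands '[[[0.7, -0.55, -0.4], [0, 0, 0.34]], [[0.7, -0.55, -0.4], [0, 0, 0.34]], [[0.7, -0.55, -0.4], [0, 0, 0.34]], [[0.7, -0.55, -0.4], [0, 0, 0.34]], [[0.7, -0.55, -0.4], [0, 0, 0.34]], [[0.7, -0.55, -0.4], [0, 0, 0.34]], [[0.7, -0.55, -0.4], [0, 0, 0.34]]]' --claw 0.6 --squeeze 60

```text
clock: 2.05
tcp_pos: [0.387, -0.4121, 0.3283]
orientation: [3.137, -0.147, 0.002]
contact_force: [0.3, -1.3, -0.4]
grip_width: 0.0342
gripper_force: 0.0
```

```bash
python3 - <<'E'
from h import *
plan(.48,-.22,.33,np.pi/2-.1)
plan(.565,.19,.33,np.pi/2-.1)
E
```

```text
shift [0.298, -0.8, -0.007] turn [0.001, -0.001, 0.004] rows>= 6
shift [0.483, -2.465, -0.009] turn [0.001, -0.001, 0.004] rows>= 14
```

Request:
servo_tool --commands '[[[0.3, -0.8, 0], [0, 0, 0]], [[0.3, -0.8, 0], [0, 0, 0]], [[0.3, -0.8, 0], [0, 0, 0]], [[0.3, -0.8, 0], [0, 0, 0]], [[0.3, -0.8, 0], [0, 0, 0]], [[0.3, -0.8, 0], [0, 0, 0]], [[0.3, -0.8, 0], [0, 0, 0]], [[0.3, -0.8, 0], [0, 0, 0]]]'

```text
clock: 2.85
tcp_pos: [0.479, -0.2236, 0.3272]
orientation: [3.137, -0.158, -0.002]
contact_force: [-0.4, -1.0, 0.2]
grip_width: 0.0342
gripper_force: 0.0
```

```bash
python3 - <<'E'
from h import *
im,d,m,T=grab('wrist','w1.png'); P=cloud(d,m,T); np.savez('w1.npz',P=P,im=im)
for t in ['rack_long','rack_mid','rack_short','cart_new','tray']:
    for b in r.mark_of('wrist',t)[:4]:
        u,v=np.round(b['uv']).astype(int); print(t,round(b['confidence'],2),(u,v),np.round(onz(m,T,b['uv'],0)[0],3))
E
```

```text
rack_long 0.55 (np.int64(353), np.int64(181)) [ 0.433 -0.272  0.   ]
rack_mid 0.64 (np.int64(291), np.int64(187)) [ 0.432 -0.176  0.   ]
rack_short 0.72 (np.int64(430), np.int64(182)) [ 0.419 -0.39   0.   ]
cart_new 0.82 (np.int64(273), np.int64(75)) [ 0.596 -0.172  0.   ]
cart_new 0.59 (np.int64(136), np.int64(222)) [0.401 0.079 0.   ]
tray 0.6 (np.int64(394), np.int64(74)) [ 0.581 -0.339  0.   ]
```

View pics/w1.png

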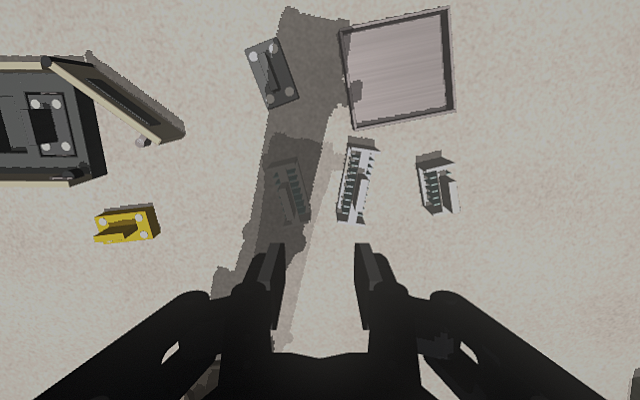

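The wrist view shows the mid rack at (291,187), the long rack at (353,181), the short rack at (435,183) and the new cartridge at (272,73). The tray is at (398,68) and the bay is at the left. Next I fit poses from depth.

```bash
cat >> h.py <<'E'
def fit(P,c,zlo,zhi,rad=.07):
    Q=P.reshape(-1,3); Q=Q[np.isfinite(Q[:,0])]
    Q=Q[(np.hypot(Q[:,0]-c[0],Q[:,1]-c[1])<rad)&(Q[:,2]>zlo)&(Q[:,2]<zhi)]
    if len(Q)<8: return None
    (x,y),(w,h),a=cv2.minAreaRect((Q[:,:2]*1000).astype(np.float32))
    if w<h: w,h,a=h,w,a+90
    return dict(n=len(Q),c=(round(x/1000,4),round(y/1000,4)),size=(round(w),round(h)),long=round((a%180)*np.pi/180,3),z=np.round(np.percentile(Q[:,2],[5,50,95]),3).tolist(),mean=np.round(Q[:,:2].mean(0),4).tolist())
E
python3 - <<'E'
from h import *
W=np.load('w1.npz')['P']
for n,c,b,f in [('long',(.433,-.272),.05,.086),('mid',(.432,-.176),.05,.086),('short',(.422,-.39),.05,.086),('new',(.596,-.172),.026,.062)]:
    print(n,'body',fit(W,c,b-.01,b+.008)); print('   fin',fit(W,c,f-.008,f+.01))
print('tray',fit(W,(.58,-.339),.02,.04,.11))
print('spent fin',fit(W,(.565,.117),.06,.076,.045)); 
T=np.load('top.npz')['P']
print('tray',fit(T,(.58,-.339),.02,.04,.11)); print('deckrect',fit(T,(.567,.23),.065,.09,.3))
print(fit(T,(.567,.23),.03,.038,.2))
E
```

```text
long body {'n': 828, 'c': (0.4339, -0.274), 'size': (111, 40), 'long': 2.885, 'z': [0.042, 0.049, 0.051], 'mean': [0.4378, -0.2733]}
   fin {'n': 293, 'c': (0.4341, -0.2738), 'size': (44, 11), 'long': 2.882, 'z': [0.081, 0.086, 0.087], 'mean': [0.4355, -0.2735]}
mid body {'n': 643, 'c': (0.4321, -0.1765), 'size': (91, 40), 'long': 0.135, 'z': [0.042, 0.049, 0.052], 'mean': [0.4365, -0.1777]}
   fin {'n': 286, 'c': (0.4325, -0.1764), 'size': (43, 10), 'long': 0.135, 'z': [0.081, 0.086, 0.087], 'mean': [0.4334, -0.1768]}
short body {'n': 551, 'c': (0.4193, -0.3918), 'size': (71, 41), 'long': 0.144, 'z': [0.041, 0.049, 0.055], 'mean': [0.4257, -0.387]}
   fin {'n': 328, 'c': (0.4197, -0.3917), 'size': (44, 11), 'long': 0.149, 'z': [0.08, 0.086, 0.087], 'mean': [0.4209, -0.3908]}
new body {'n': 1863, 'c': (0.5949, -0.1727), 'size': (80, 46), 'long': 0.246, 'z': [0.024, 0.026, 0.027], 'mean': [0.5954, -0.1738]}
   fin {'n': 348, 'c': (0.5949, -0.1727), 'size': (44, 10), 'long': 0.243, 'z': [0.058, 0.062, 0.063], 'mean': [0.595, -0.173]}
tray {'n': 1849, 'c': (0.5658, -0.3401), 'size': (161, 143), 'long': 0.086, 'z': [0.021, 0.029, 0.031], 'mean': [0.5863, -0.3455]}
spent fin {'n': 514, 'c': (0.5608, 0.1332), 'size': (44, 13), 'long': 3.024, 'z': [0.061, 0.069, 0.071], 'mean': [0.5612, 0.1313]}
tray {'n': 326, 'c': (0.5661, -0.3434), 'size': (164, 141), 'long': 0.098, 'z': [0.023, 0.03, 0.034], 'mean': [0.5832, -0.3443]}
deckrect {'n': 2810, 'c': (0.5625, 0.2205), 'size': (500, 235), 'long': 1.243, 'z': [0.07, 0.083, 0.089], 'mean': [0.583, 0.3243]}
{'n': 2378, 'c': (0.6061, 0.1965), 'size': (328, 300), 'long': 1.124, 'z': [0.031, 0.035, 0.037], 'mean': [0.5704, 0.2057]}
```

Request:
servo_tool --commands '[[[0.09, -0.83, 0], [0, 0, 0]], [[0.09, -0.83, 0], [0, 0, 0]], [[0.09, -0.83, 0], [0, 0, 0]], [[0.09, -0.83, 0], [0, 0, 0]], [[0.09, -0.83, 0], [0, 0, 0]]]'

```text
clock: 3.65
tcp_pos: [0.5232, -0.0091, 0.3279]
orientation: [-3.136, 0.136, -0.001]
contact_force: [0.0, 0.8, -0.3]
grip_width: 0.0341
gripper_force: 0.0
```

Request:
servo_tool --commands '[[[0, -0.8, 0], [0, 0, 0]], [[0, -0.8, 0], [0, 0, 0]], [[0, -0.8, 0], [0, 0, 0]], [[0, -0.8, 0], [0, 0, 0]], [[0, -0.8, 0], [0, 0, 0]], [[0, -0.8, 0], [0, 0, 0]], [[0, -0.8, 0], [0, 0, 0]], [[0, -0.8, 0], [0, 0, 0]]]'

```text
clock: 4.45
tcp_pos: [0.5422, 0.1805, 0.3276]
orientation: [3.137, -0.156, 0.0]
contact_force: [-0.5, -0.4, 0.9]
grip_width: 0.0342
gripper_force: 0.0
```

```bash
python3 - <<'E'
from h import *
im,d,m,T=grab('wrist','w2.png'); P=cloud(d,m,T); np.savez('w2.npz',P=P,im=im,T=T)
print(r.get_obs()['tcp_pos'])
for t in ['recess','pocket','cart_spent','door_hinge','door_push']:
    for b in r.mark_of('wrist',t)[:4]:
        u,v=np.round(b['uv']).astype(int); print(t,round(b['confidence'],2),(u,v),np.round(onz(m,T,b['uv'],{'recess':.008,'pocket':.008,'cart_spent':.008,'door_hinge':.042,'door_push':.055}[t])[0],3))
print(fit(P,(.5608,.1325),.06,.076,.035))
# pocket floors
Q=P.reshape(-1,3)
for c in [(.567,.197),(.575,.262),(.582,.328)]:
    print(c,fit(P,c,.004,.014,.06), fit(P,c,.03,.038,.06))
E
```

```text
[0.54218643 0.18071166 0.32764467]
pocket 0.91 (np.int64(210), np.int64(137)) [0.584 0.335 0.008]
pocket 0.9 (np.int64(306), np.int64(141)) [0.565 0.197 0.008]
pocket 0.56 (np.int64(260), np.int64(140)) [0.573 0.264 0.008]
pocket 0.5 (np.int64(286), np.int64(140)) [0.569 0.225 0.008]
cart_spent 0.9 (np.int64(352), np.int64(140)) [0.56  0.13  0.008]
door_hinge 0.94 (np.int64(394), np.int64(84)) [0.629 0.075 0.042]
door_push 0.64 (np.int64(461), np.int64(136)) [ 0.556 -0.008  0.055]
door_push 0.25 (np.int64(552), np.int64(200)) [ 0.455 -0.137  0.055]
{'n': 299, 'c': (0.5607, 0.134), 'size': (43, 10), 'long': 3.033, 'z': [0.065, 0.07, 0.071], 'mean': [0.5611, 0.1343]}
(0.567, 0.197) {'n': 2031, 'c': (0.5691, 0.2058), 'size': (101, 85), 'long': 1.432, 'z': [0.006, 0.008, 0.01], 'mean': [0.568, 0.2036]} {'n': 3616, 'c': (0.5658, 0.1906), 'size': (119, 104), 'long': 3.036, 'z': [0.032, 0.034, 0.035], 'mean': [0.5685, 0.1915]}
(0.575, 0.262) {'n': 2737, 'c': (0.5739, 0.2621), 'size': (120, 96), 'long': 1.463, 'z': [0.006, 0.008, 0.01], 'mean': [0.5746, 0.2582]} {'n': 2706, 'c': (0.5751, 0.2626), 'size': (120, 93), 'long': 3.017, 'z': [0.032, 0.034, 0.035], 'mean': [0.5778, 0.263]}
(0.582, 0.328) {'n': 2918, 'c': (0.5793, 0.3117), 'size': (117, 86), 'long': 3.036, 'z': [0.006, 0.008, 0.01], 'mean': [0.5829, 0.3231]} {'n': 1906, 'c': (0.5816, 0.3259), 'size': (119, 78), 'long': 3.037, 'z': [0.032, 0.034, 0.035], 'mean': [0.5836, 0.3217]}
```

View pics/w2.png

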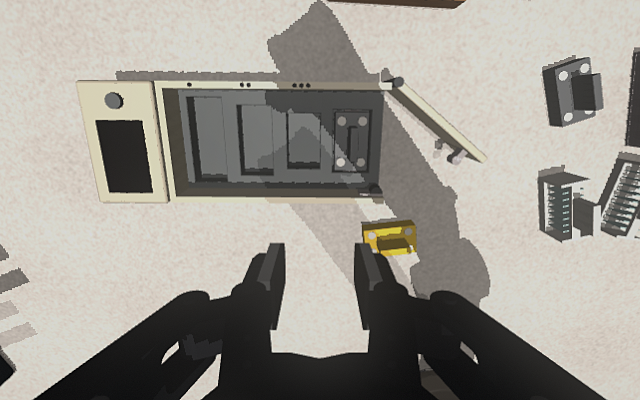

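```bash
cat > bay.py <<'E'
from h import *
from scipy.optimize import minimize
P=np.load('w2.npz')['P'].reshape(-1,3); P=P[np.isfinite(P[:,0])]
rects=[(-.099,.026,.043),(-.033,.023,.038),(.033,.023,.048),(.099,.023,.058)]
def loc(p,Q): 
    c,s=np.cos(p[2]),np.sin(p[2]); d=Q[:,:2]-p[:2]; return np.c_[d@[c,s],d@[-s,c]]
p0=np.array([.5715,.2305,np.pi/2-.107])
l=loc(p0,P); near=(abs(l[:,0])<.13)&(abs(l[:,1])<.085); Q=P[near]; z=Q[:,2]
l0=loc(p0,Q)
F=Q[(abs(z-.008)<.004)&(l0[:,0]>-.065)&(abs(l0[:,1])<.063)]; D=Q[(abs(z-.034)<.003)&(l0[:,0]>-.07)]; W=Q[(abs(z-.078)<.004)]
def sd(l,r): return np.maximum(abs(l[:,0]-r[0])-r[1],abs(l[:,1])-r[2])
cap=lambda v: np.minimum(np.maximum(v,0),.006)**2
def cost(p):
    a=np.min([sd(loc(p,F),r) for r in rects],0); b=np.max([-sd(loc(p,D),r) for r in rects],0)
    ly=abs(loc(p,W)[:,1]); w=np.maximum(ly-.075,.067-ly)
    return cap(a).sum()+cap(b).sum()+cap(w).sum()
res=min((minimize(cost,p0+np.array([a,b,0]),method='Nelder-Mead',options=dict(xatol=1e-6,fatol=1e-9,initial_simplex=p0+np.array([[a,b,0],[a+.004,b,0],[a,b+.004,0],[a,b,.03]]))) for a in(-.003,.003) for b in(-.003,.003)),key=lambda q:q.fun)
p=res.x; print(p,res.fun,len(F),len(D),len(W))
for n,x in [('recess',-.099),('p3',-.033),('p2',.033),('p1',.099)]: print(n,np.round(p[:2]+x*np.array([np.cos(p[2]),np.sin(p[2])]),4))
# door: panel top points
D=P[(P[:,2]>.072)&(P[:,2]<.082)&(P[:,1]<.085)&(P[:,1]>-.06)&(P[:,0]<.65)&(P[:,0]>.5)]
print(len(D),cv2.minAreaRect((D[:,:2]*1000).astype(np.float32)),cv2.fitLine((D[:,:2]*1000).astype(np.float32),cv2.DIST_HUBER,0,.01,.01).ravel())
np.save('bay.npy',p)
E
python3 bay.py; python3 -c "
from h import *
plan(.5607,.1335,.12,np.pi/2-.107)"
```

```text
[0.57109626 0.232412   1.46414495] 2.0429539676604482e-05 5941 7443 2926
recess [0.5606 0.134 ]
p3 [0.5676 0.1996]
p2 [0.5746 0.2652]
p1 [0.5816 0.3308]
1145 ((580.0134887695312, 26.698123931884766), (155.3980712890625, 11.587922096252441), 45.32612991333008) [  0.69621253   0.71783566 581.95355     29.46216   ]
shift [0.093, 0.187, 0.831] turn [0.0, -0.0, 0.006] rows>= 6
```

Request:
servo_tool --commands '[[[0.09, 0.187, 0.4], [0, 0, 0]], [[0.093, 0.187, 0.6], [0, 0, 0.006]], [[0.093, 0.187, 0.83], [0, 0, 0.006]], [[0.093, 0.187, 0.83], [0, 0, 0.006]], [[0.093, 0.187, 0.83], [0, 0, 0.006]], [[0.093, 0.187, 0.83], [0, 0, 0.006]], [[0.093, 0.187, 0.83], [0, 0, 0.006]]]'

```text
clock: 5.45
tcp_pos: [0.561, 0.1343, 0.1208]
orientation: [-3.137, 0.166, -0.001]
contact_force: [1.0, -0.4, -0.0]
grip_width: 0.0345
gripper_force: 0.0
```

```bash
python3 -c "
from h import *
print(r.get_obs()['tcp_pos'])
plan(.5607,.134,.058,1.464)"
```

```text
[0.56104649 0.13433198 0.12082398]
shift [-0.001, 0.002, 0.251] turn [-0.0, -0.0, 0.001] rows>= 3
```

Request:
servo_tool --commands '[[[0, 0, 0.15], [0, 0, 0]], [[0, 0.002, 0.25], [0, 0, 0]], [[0, 0.002, 0.25], [0, 0, 0]], [[0, 0.002, 0.25], [0, 0, 0]]]'

```text
clock: 5.85
tcp_pos: [0.5616, 0.1342, 0.0594]
orientation: [-3.136, 0.165, -0.004]
contact_force: [0.5, 0.8, 0.2]
grip_width: 0.0341
gripper_force: 0.0
```

Request:
servo_tool --commands '[[[0, 0, 0], [0, 0, 0]], [[0, 0, 0], [0, 0, 0]], [[0, 0, 0], [0, 0, 0]], [[0, 0, 0], [0, 0, 0]], [[0, 0, 0], [0, 0, 0]], [[0, 0, 0], [0, 0, 0]]]' --claw 1 --squeeze 80

```text
clock: 6.45
tcp_pos: [0.562, 0.1343, 0.0599]
orientation: [-3.136, 0.166, -0.006]
contact_force: [-1.1, 0.1, 7.6]
grip_width: 0.0067
gripper_force: 78.6
```

Request:
servo_tool --commands '[[[0, 0, -0.03], [0, 0, 0]], [[0, 0, -0.06], [0, 0, 0]], [[0, 0, -0.09], [0, 0, 0]], [[0, 0, -0.12], [0, 0, 0]], [[0, 0, -0.25], [0, 0, 0]], [[0, 0, -0.45], [0, 0, 0]], [[0, 0, -0.48], [0, 0, 0]], [[0, 0, -0.48], [0, 0, 0]]]'

```text
clock: 7.25
tcp_pos: [0.5616, 0.1339, 0.1801]
orientation: [-3.136, 0.166, -0.007]
contact_force: [-1.1, 0.5, -1.9]
grip_width: 0.0068
gripper_force: 79.0
```

```bash
python3 -c "
from h import *
print(r.get_obs()['tcp_pos'],r.get_obs()['grip_width'])
plan(.582,-.339,.18,1.464)"
```

```text
[0.5616485  0.13386981 0.18013814] 0.006815904925835871
shift [0.281, 1.872, -0.001] turn [-0.001, -0.003, 0.001] rows>= 11
```

Request:
servo_tool --commands '[[[0.14, 0.94, 0], [0, 0, 0]], [[0.14, 0.94, 0], [0, 0, 0]], [[0.14, 0.94, 0], [0, 0, 0]], [[0.14, 0.94, 0], [0, 0, 0]], [[0.14, 0.94, 0], [0, 0, 0]], [[0.14, 0.94, 0], [0, 0, 0]]]'

```text
clock: 7.85
tcp_pos: [0.5684, -0.112, 0.1756]
orientation: [3.133, -0.182, -0.006]
contact_force: [-0.1, -0.1, -1.4]
grip_width: 0.0069
gripper_force: 78.9
```

Request:
servo_tool --commands '[[[0.14, 0.93, 0], [0, 0, 0]], [[0.14, 0.93, 0], [0, 0, 0]], [[0.14, 0.93, 0], [0, 0, 0]], [[0.14, 0.93, 0], [0, 0, 0]], [[0.14, 0.93, 0.1], [0, 0, 0]], [[0.14, 0.93, 0.3], [0, 0, 0]], [[0.14, 0.93, 0.4], [0, 0, 0]], [[0.14, 0.93, 0.48], [0, 0, 0]], [[0.14, 0.93, 0.48], [0, 0, 0]], [[0.14, 0.93, 0.48], [0, 0, 0]]]'

```text
clock: 8.85
tcp_pos: [0.5797, -0.3375, 0.0557]
orientation: [-3.136, 0.165, 0.005]
contact_force: [0.5, -0.4, -2.1]
grip_width: 0.0071
gripper_force: 93.2
```

Request:
servo_tool --commands '[[[0, 0, 0], [0, 0, 0]], [[0, 0, 0], [0, 0, 0]], [[0, 0, 0], [0, 0, 0]], [[0, 0, 0], [0, 0, 0]], [[0, 0, -0.15], [0, 0, 0]], [[0, 0, -0.35], [0, 0, 0]], [[0, 0, -0.55], [0, 0, 0]], [[0, 0, -0.7], [0, 0, 0]], [[0, 0, -0.7], [0, 0, 0]]]' --claw 0.6

```text
clock: 9.75
tcp_pos: [0.584, -0.3404, 0.2402]
orientation: [3.132, -0.166, 0.018]
contact_force: [1.4, 0.7, 0.1]
grip_width: 0.0345
gripper_force: 0.0
```

```bash
python3 -c "
from h import *
im,d,m,T=grab('wrist','w3.png'); P=cloud(d,m,T)
print(r.get_obs()['tcp_pos'])
print('spent',fit(P,(.582,-.339),.015,.034,.05),fit(P,(.582,-.339),.055,.07,.05))
print('new',fit(P,(.595,-.173),.02,.034),fit(P,(.595,-.173),.055,.07))
print('long',fit(P,(.434,-.274),.075,.095)); print('mid',fit(P,(.432,-.176),.075,.095)); print('short',fit(P,(.42,-.39),.075,.095))
plan(.595,-.1727,.13,.245+np.pi/2)"
```

```text
[ 0.58240095 -0.33969226  0.23658356]
spent {'n': 2283, 'c': (0.578, -0.3396), 'size': (80, 46), 'long': 3.063, 'z': [0.028, 0.03, 0.031], 'mean': [0.5814, -0.3399]} {'n': 405, 'c': (0.5782, -0.3396), 'size': (44, 10), 'long': 3.064, 'z': [0.064, 0.066, 0.067], 'mean': [0.5792, -0.3396]}
new {'n': 1976, 'c': (0.5952, -0.173), 'size': (80, 47), 'long': 0.255, 'z': [0.023, 0.026, 0.028], 'mean': [0.5987, -0.1785]} {'n': 499, 'c': (0.5953, -0.1729), 'size': (44, 11), 'long': 0.238, 'z': [0.056, 0.061, 0.063], 'mean': [0.5958, -0.1737]}
long {'n': 39, 'c': (0.4216, -0.2716), 'size': (16, 7), 'long': 2.888, 'z': [0.081, 0.085, 0.086], 'mean': [0.4186, -0.2714]}
mid None
short None
shift [-0.023, -0.671, 0.424] turn [0.002, -0.004, -0.223] rows>= 5
```

Request:
servo_tool --commands '[[[-0.02, -0.67, 0], [0, 0, -0.223]], [[-0.023, -0.671, 0.3], [0, 0, -0.223]], [[-0.023, -0.671, 0.424], [0, 0, -0.223]], [[-0.023, -0.671, 0.424], [0, 0, -0.223]], [[-0.023, -0.671, 0.424], [0, 0, -0.223]], [[-0.023, -0.671, 0.424], [0, 0, -0.223]], [[-0.023, -0.671, 0.424], [0, 0, -0.223]]]'

```text
clock: 10.5
tcp_pos: [0.5927, -0.1729, 0.1267]
orientation: [3.117, 0.381, -0.0]
contact_force: [0.8, -0.2, 1.4]
grip_width: 0.0343
gripper_force: 0.0
```

```bash
python3 -c "
from h import *
print(r.get_obs()['tcp_pos'])
plan(.5952,-.1729,.051,.243+np.pi/2)"
```

```text
[ 0.59273252 -0.17294147  0.12669817]
shift [0.01, 0.002, 0.303] turn [0.001, 0.0, 0.0] rows>= 3
```

Request:
servo_tool --commands '[[[0.01, 0.002, 0.15], [0, 0, 0]], [[0.01, 0.002, 0.3], [0, 0, 0]], [[0.01, 0.002, 0.3], [0, 0, 0]], [[0.01, 0.002, 0.3], [0, 0, 0]], [[0.01, 0.002, 0.3], [0, 0, 0]]]'

```text
clock: 11.0
tcp_pos: [0.597, -0.1725, 0.0541]
orientation: [3.117, 0.381, 0.006]
contact_force: [0.0, -0.1, -0.0]
grip_width: 0.0337
gripper_force: 0.0
```

Request:
servo_tool --commands '[[[0, 0, 0], [0, 0, 0]], [[0, 0, 0], [0, 0, 0]], [[0, 0, 0], [0, 0, 0]], [[0, 0, 0], [0, 0, 0]], [[0, 0, 0], [0, 0, 0]], [[0, 0, 0], [0, 0, 0]]]' --claw 1 --squeeze 80

```text
clock: 11.6
tcp_pos: [0.5964, -0.1716, 0.0537]
orientation: [3.117, 0.383, 0.004]
contact_force: [-1.1, 0.7, 8.1]
grip_width: 0.0067
gripper_force: 78.6
```

```bash
python3 -c "
from h import *
print(r.get_obs()['tcp_pos'])
plan(.5606,.134,.18,1.464)"
```

```text
[ 0.59636401 -0.17159998  0.0536595 ]
shift [0.158, -1.22, -0.507] turn [0.001, -0.002, 0.224] rows>= 8
```

Request:
servo_tool --commands '[[[0, 0, -0.2], [0, 0, 0]], [[0, 0, -0.4], [0, 0, 0]], [[0.08, -0.61, -0.5], [0, 0, 0.223]], [[0.08, -0.61, -0.5], [0, 0, 0.223]], [[0.08, -0.61, -0.5], [0, 0, 0.223]], [[0.08, -0.61, -0.5], [0, 0, 0.223]], [[0.08, -0.61, -0.5], [0, 0, 0.223]], [[0.08, -0.61, -0.5], [0, 0, 0.223]], [[0.08, -0.61, -0.5], [0, 0, 0.223]]]'

```text
clock: 12.5
tcp_pos: [0.5776, -0.0208, 0.1763]
orientation: [3.136, -0.17, -0.001]
contact_force: [-0.2, -0.6, -2.1]
grip_width: 0.0061
gripper_force: 78.8
```

```bash
python3 -c "
from h import *
print(r.get_obs()['tcp_pos'],r.get_obs()['grip_width'])
plan(.562,.134,.16,1.464)"
```

```text
[ 0.57762541 -0.02083414  0.17629743] 0.006109193956420239
shift [-0.129, -0.609, 0.065] turn [0.001, 0.0, -0.001] rows>= 5
```

Request:
servo_tool --commands '[[[-0.13, -0.61, 0], [0, 0, 0]], [[-0.13, -0.61, 0], [0, 0, 0]], [[-0.13, -0.61, 0], [0, 0, 0]], [[-0.13, -0.61, 0.06], [0, 0, 0]], [[-0.13, -0.61, 0.06], [0, 0, 0]], [[-0.13, -0.61, 0.06], [0, 0, 0]], [[-0.13, -0.61, 0.06], [0, 0, 0]]]'

```text
clock: 13.2
tcp_pos: [0.5623, 0.1337, 0.1618]
orientation: [3.136, -0.172, 0.0]
contact_force: [0.6, 0.2, -0.7]
grip_width: 0.0065
gripper_force: 78.9
```

```bash
python3 -c "
from h import *
im,d,m,T=grab('wrist','w4.png'); P=cloud(d,m,T); o=r.get_obs(); t=o['tcp_pos']; print(t)
z=t[2]-.0537
print(fit(P,t,z+.018,z+.034,.055))
plan(.562,.134,.083,1.464)"
```

```text
[0.56233653 0.13407436 0.16190998]
{'n': 5434, 'c': (0.5731, 0.1323), 'size': (57, 46), 'long': 3.034, 'z': [0.132, 0.134, 0.135], 'mean': [0.5806, 0.1317]}
shift [-0.002, 0.0, 0.316] turn [0.0, -0.0, -0.002] rows>= 3
```

View pics/w4.png

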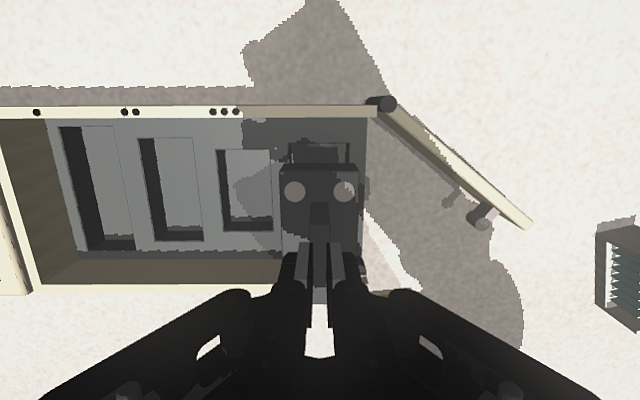

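The cartridge hangs level over the recess, at about (320,215) in the picture, and is within 1 mm of centre. I lower it now.

Request:
servo_tool --commands '[[[-0.005, -0.001, 0.1], [0, 0, 0]], [[-0.005, -0.001, 0.2], [0, 0, 0]], [[-0.005, -0.001, 0.25], [0, 0, 0]], [[-0.005, -0.001, 0.29], [0, 0, 0]], [[-0.005, -0.001, 0.32], [0, 0, 0]], [[-0.005, -0.001, 0.335], [0, 0, 0]], [[-0.005, -0.001, 0.335], [0, 0, 0]]]'

```text
clock: 13.95
tcp_pos: [0.5615, 0.1371, 0.0786]
orientation: [-3.136, 0.166, -0.003]
contact_force: [1.5, -0.0, -2.6]
grip_width: 0.0063
gripper_force: 78.9
```

Request:
servo_tool --commands '[[[0, 0, 0.015], [0, 0, 0]], [[0, 0, 0.03], [0, 0, 0]], [[0, 0, 0.045], [0, 0, 0]], [[0, 0, 0.055], [0, 0, 0]], [[0, 0, 0.065], [0, 0, 0]], [[0, 0, 0.07], [0, 0, 0]], [[0, 0, 0.07], [0, 0, 0]], [[0, 0, 0.07], [0, 0, 0]]]'

```text
clock: 14.75
tcp_pos: [0.5609, 0.1371, 0.0616]
orientation: [-3.137, 0.166, -0.002]
contact_force: [-0.9, -1.6, 12.0]
grip_width: 0.0068
gripper_force: 80.7
```

```bash
python3 -c "
from h import *
im,d,m,T=grab('wrist','w5.png'); P=cloud(d,m,T); o=r.get_obs(); t=o['tcp_pos']; print(t,o['contact_force'])
print(fit(P,(.58,.133),.028,.058,.022))
"
```

```text
[0.56088822 0.13705695 0.0615979 ] [-1.36587342 -1.54611388 12.71964433]
{'n': 3802, 'c': (0.5793, 0.1334), 'size': (43, 41), 'long': 1.463, 'z': [0.033, 0.034, 0.041], 'mean': [0.5826, 0.1327]}
```

Request:
servo_tool --commands '[[[0, 0.006, 0.008], [0, 0, 0]], [[0, 0.006, 0.008], [0, 0, 0]], [[0, 0.006, 0.008], [0, 0, 0]]]'

```text
clock: 15.1
tcp_pos: [0.5609, 0.137, 0.0615]
orientation: [-3.136, 0.165, -0.004]
contact_force: [-6.7, -0.0, 27.7]
grip_width: 0.0065
gripper_force: 82.7
```

Request:
servo_tool --commands '[[[0, 0, 0], [0, 0, 0]], [[0, 0, 0], [0, 0, 0]], [[0, 0, 0], [0, 0, 0]], [[0, 0, 0], [0, 0, 0]], [[0, 0, -0.15], [0, 0, 0]], [[0, 0, -0.35], [0, 0, 0]], [[0, 0, -0.55], [0, 0, 0]], [[0, 0, -0.7], [0, 0, 0]], [[0, 0, -0.9], [0, 0, 0]], [[0, 0, -0.9], [0, 0, 0]]]' --claw 0.6

```text
clock: 16.1
tcp_pos: [0.5634, 0.1368, 0.2904]
orientation: [-3.133, 0.166, -0.017]
contact_force: [-0.6, 0.1, -0.0]
grip_width: 0.034
gripper_force: 0.0
```

```bash
python3 -c "
from h import *
im,d,m,T=grab('wrist','w6.png'); P=cloud(d,m,T); np.savez('w2.npz',P=P); o=r.get_obs(); t=o['tcp_pos']; print(t,o['contact_force'])
print(fit(P,(.5607,.134),.06,.1,.035)); print(np.nanmedian(P[abs(P[:,:,0]-.594)+abs(P[:,:,1]-.133)<.01][:,2]))
plan(.47,-.2,.28,1.464)
"; python3 bay.py
```

```text
[0.56189253 0.13615576 0.28683948] [-0.65635656 -0.18931141 -1.22211346]
{'n': 302, 'c': (0.5594, 0.1365), 'size': (44, 8), 'long': 3.035, 'z': [0.068, 0.07, 0.071], 'mean': [0.5602, 0.1365]}
0.033664006262043245
shift [-0.223, 1.376, 0.023] turn [-0.002, -0.004, 0.001] rows>= 8
[0.57130705 0.23250459 1.46172379] 9.613436918603668e-05 6061 8139 3271
recess [0.5605 0.1341]
p3 [0.5677 0.1997]
p2 [0.5749 0.2653]
p1 [0.5821 0.3309]
1249 ((579.9367065429688, 26.720645904541016), (155.50328063964844, 11.730900764465332), 45.13630294799805) [  0.6980132   0.7160849 582.1683     29.09773  ]
```

The new cartridge is flush: its fin top is at 70 mm and it sits 2.7 mm off centre. The racks come next.

Request:
servo_tool --commands '[[[-0.05, 0.7, -0.05], [0, 0, 0]], [[-0.05, 0.7, -0.05], [0, 0, 0]], [[-0.05, 0.7, -0.05], [0, 0, 0]], [[-0.05, 0.7, -0.05], [0, 0, 0]]]'

```text
clock: 16.55
tcp_pos: [0.5273, -0.0425, 0.2942]
orientation: [3.135, -0.174, -0.005]
contact_force: [0.4, -0.0, -0.4]
grip_width: 0.0342
gripper_force: 0.0
```

Request:
servo_tool --commands '[[[-0.15, 0.8, 0], [0, 0, 0]], [[-0.15, 0.8, 0], [0, 0, 0]], [[-0.15, 0.8, 0], [0, 0, 0]], [[-0.15, 0.8, 0], [0, 0, 0]], [[-0.15, 0.8, 0], [0, 0, 0]], [[-0.15, 0.8, 0], [0, 0, 0]], [[-0.15, 0.8, 0], [0, 0, 0]]]'

```text
clock: 17.25
tcp_pos: [0.4709, -0.2306, 0.2948]
orientation: [-3.136, 0.163, 0.003]
contact_force: [0.8, 0.1, 0.4]
grip_width: 0.0344
gripper_force: 0.0
```

```bash
cat > look.py <<'E'
from h import *
import sys
im,d,m,T=grab('wrist',sys.argv[1]); P=cloud(d,m,T); print(r.get_obs()['tcp_pos'])
# all fins at rack height
mask=((P[:,:,2]>.077)&(P[:,:,2]<.096)&(P[:,:,1]<-.07)).astype(np.uint8)
n,lab,st,ce=cv2.connectedComponentsWithStats(mask)
for i in range(1,n):
    if st[i,4]>60:
        c=np.median(P[lab==i],0); f=fit(P,c,.077,.096,.035); b=fit(P,f['c'],.042,.058,.065)
        print('fin',f['c'],f['size'],f['long'],f['z'],'body',b and (b['c'],b['size'],b['long']))
E
python3 look.py w7.png; python3 -c "
from h import *
plan(.4341,-.2738,.14,2.883+np.pi/2)"
```

```text
[ 0.47119774 -0.23026166  0.29505145]
fin (0.4342, -0.2737) (44, 10) 2.877 [0.08, 0.086, 0.087] body ((0.434, -0.2738), (111, 40), 2.887)
fin (0.42, -0.3918) (44, 11) 0.137 [0.079, 0.086, 0.087] body ((0.4196, -0.392), (71, 40), 0.149)
fin (0.4325, -0.1763) (44, 10) 0.135 [0.08, 0.086, 0.087] body ((0.4321, -0.1763), (91, 40), 0.137)
shift [-0.129, 0.189, 0.62] turn [-0.001, 0.001, 0.099] rows>= 5
```

Request:
servo_tool --commands '[[[-0.13, 0.189, 0.2], [0, 0, 0.1]], [[-0.13, 0.189, 0.4], [0, 0, 0.1]], [[-0.13, 0.189, 0.62], [0, 0, 0.1]], [[-0.13, 0.189, 0.62], [0, 0, 0.1]], [[-0.13, 0.189, 0.62], [0, 0, 0.1]], [[-0.13, 0.189, 0.62], [0, 0, 0.1]]]'

```text
clock: 17.9
tcp_pos: [0.4346, -0.2746, 0.1413]
orientation: [-3.114, 0.408, -0.0]
contact_force: [0.1, -0.6, 0.5]
grip_width: 0.0337
gripper_force: 0.0
```

```bash
python3 -c "
from h import *
print(r.get_obs()['tcp_pos'])
plan(.4341,-.2738,.075,2.883+np.pi/2)"
```

```text
[ 0.43461269 -0.27461034  0.14132986]
shift [-0.003, -0.002, 0.265] turn [-0.0, -0.0, -0.001] rows>= 3
```

Request:
servo_tool --commands '[[[-0.003, -0.002, 0.15], [0, 0, 0]], [[-0.003, -0.002, 0.265], [0, 0, 0]], [[-0.003, -0.002, 0.265], [0, 0, 0]], [[-0.003, -0.002, 0.265], [0, 0, 0]], [[-0.003, -0.002, 0.265], [0, 0, 0]]]'

```text
clock: 18.4
tcp_pos: [0.4349, -0.2757, 0.0769]
orientation: [3.113, -0.411, 0.006]
contact_force: [-0.2, -0.0, -0.1]
grip_width: 0.034
gripper_force: 0.0
```

Request:
servo_tool --commands '[[[0, 0, 0], [0, 0, 0]], [[0, 0, 0], [0, 0, 0]], [[0, 0, 0], [0, 0, 0]], [[0, 0, 0], [0, 0, 0]], [[0, 0, 0], [0, 0, 0]], [[0, 0, 0], [0, 0, 0]]]' --claw 1 --squeeze 70

```text
clock: 19.0
tcp_pos: [0.4341, -0.275, 0.0762]
orientation: [3.114, -0.411, 0.004]
contact_force: [-0.3, 2.6, 8.3]
grip_width: 0.0071
gripper_force: 70.0
```

Request:
servo_tool --commands '[[[0, 0, -0.2], [0, 0, 0]], [[0, 0, -0.4], [0, 0, 0]], [[0, 0, -0.5], [0, 0, 0]], [[0, 0, -0.5], [0, 0, 0]]]'

```text
clock: 19.4
tcp_pos: [0.4353, -0.2764, 0.2042]
orientation: [3.112, -0.412, 0.013]
contact_force: [-0.1, -0.2, -1.8]
grip_width: 0.0075
gripper_force: 68.9
```

```bash
python3 -c "
from h import *
print(r.get_obs()['tcp_pos'],r.get_obs()['grip_width'])
plan(.5819,.3309,.22,1.464)"
```

```text
[ 0.43529009 -0.27637634  0.20416329] 0.00745958420786777
shift [-0.065, -2.498, -0.068] turn [0.002, -0.005, -0.1] rows>= 14
```

Request:
servo_tool --commands '[[[0, -0.83, -0.06], [0, 0, -0.1]], [[0, -0.83, -0.06], [0, 0, -0.1]], [[0, -0.83, -0.06], [0, 0, -0.1]], [[0, -0.83, -0.06], [0, 0, -0.1]], [[0, -0.83, -0.06], [0, 0, -0.1]]]'

```text
clock: 19.9
tcp_pos: [0.4877, -0.0677, 0.2143]
orientation: [-3.135, 0.151, -0.0]
contact_force: [0.6, -0.7, -1.5]
grip_width: 0.0074
gripper_force: 69.0
```

```bash
python3 -c "
from h import *
plan(.5819,.3309,.2,1.464)"
```

```text
shift [0.221, -1.623, 0.062] turn [-0.002, -0.0, 0.007] rows>= 10
```

Request:
servo_tool --commands '[[[0.11, -0.81, 0], [0, 0, 0.005]], [[0.11, -0.81, 0], [0, 0, 0.005]], [[0.11, -0.81, 0], [0, 0, 0.005]], [[0.11, -0.81, 0], [0, 0, 0.005]], [[0.11, -0.81, 0], [0, 0, 0.005]]]'

```text
clock: 20.4
tcp_pos: [0.5352, 0.1316, 0.2138]
orientation: [-3.133, 0.163, 0.001]
contact_force: [-1.7, -0.2, -0.7]
grip_width: 0.0074
gripper_force: 69.0
```

Request:
servo_tool --commands '[[[0.11, -0.81, 0.06], [0, 0, 0]], [[0.11, -0.81, 0.06], [0, 0, 0]], [[0.11, -0.81, 0.06], [0, 0, 0]], [[0.11, -0.81, 0.06], [0, 0, 0]], [[0.11, -0.81, 0.06], [0, 0, 0]], [[0.11, -0.81, 0.06], [0, 0, 0]]]'

```text
clock: 21.0
tcp_pos: [0.5847, 0.323, 0.1976]
orientation: [3.136, -0.173, -0.004]
contact_force: [0.8, -0.8, -1.7]
grip_width: 0.0072
gripper_force: 69.0
```

```bash
cat > held.py <<'E'
from h import *
import sys
h,bt,L,tx,ty=map(float,sys.argv[2:7])  # tcp above underside, body top, length, target
im,d,m,T=grab('wrist',sys.argv[1]); P=cloud(d,m,T); o=r.get_obs(); t=np.array(o['tcp_pos']); z=t[2]-h+bt
Q=P.reshape(-1,3); a=1.464-np.pi/2; ux=np.array([np.cos(a),np.sin(a)]); uy=np.array([-ux[1],ux[0]])
k=(abs(Q[:,2]-z)<.006)&(np.hypot(Q[:,0]-t[0],Q[:,1]-t[1])<.075); B=Q[k][:,:2]-t[:2]
l=B@ux; s=B@uy; far=np.percentile(l,99.7); 
print('tcp',t,'far',far,'along off',far-L/2,'side',np.percentile(s,[.5,99.5]),fit(P,t,z-.006,z+.006,.075))
off=(far-L/2)*ux+np.mean(np.percentile(s,[.5,99.5]))*uy; print('object centre-tcp',off)
plan(tx-off[0],ty-off[1],t[2],1.464)
E
python3 held.py w8.png .0762 .05 .11 .5819 .3309
```

```text
tcp [0.58530533 0.32072515 0.19800312] far 0.05418457145560829 along off -0.0008154285443917123 side [-0.01652222  0.02149487] {'n': 2371, 'c': (0.5847, 0.3235), 'size': (110, 40), 'long': 3.033, 'z': [0.166, 0.171, 0.172], 'mean': [0.615, 0.3204]}
object centre-tcp [-0.00054576  0.00255908]
shift [-0.015, -0.029, -0.0] turn [0.001, 0.001, -0.004] rows>= 2
```

```bash
for i in 1 2; do python3 held.py w9.png .0762 .05 .11 .5819 .3309; done; python3 - <<'E'
from h import *
im,d,m,T=grab('wrist','w10.png'); P=cloud(d,m,T); np.savez('w2.npz',P=P)
E
python3 bay.py
```

```text
tcp [0.58579615 0.31949929 0.19845876] far 0.05450625447492448 along off -0.0004937455250755216 side [-0.01768252  0.0202335 ] {'n': 2371, 'c': (0.5854, 0.321), 'size': (110, 40), 'long': 3.03, 'z': [0.167, 0.171, 0.173], 'mean': [0.6158, 0.3181]}
object centre-tcp [-0.00035497  0.00132085]
shift [-0.019, -0.038, -0.0] turn [0.002, 0.001, -0.005] rows>= 2
tcp [0.58607182 0.319118   0.19891455] far 0.05483445737848871 along off -0.0001655426215112915 side [-0.01858349  0.01932518] {'n': 2383, 'c': (0.586, 0.3199), 'size': (110, 40), 'long': 3.027, 'z': [0.167, 0.172, 0.173], 'mean': [0.6164, 0.3167]}
object centre-tcp [-0.00012507  0.00038638]
shift [-0.021, -0.043, -0.0] turn [0.001, 0.0, -0.006] rows>= 2
[0.57153286 0.23235726 1.46750244] 0.00013798295778340812 6094 10500 5031
recess [0.5613 0.1339]
p3 [0.5681 0.1995]
p2 [0.5749 0.2652]
p1 [0.5817 0.3308]
1024 ((610.764892578125, 58.814735412597656), (68.22828674316406, 12.85007381439209), 43.39382553100586) [  0.7516834    0.65952414 613.45996     64.2921    ]
```

Request:
servo_tool --commands '[[[-0.018, -0.044, 0.1], [0, 0, -0.006]], [[-0.018, -0.044, 0.15], [0, 0, -0.006]], [[-0.018, -0.044, 0.15], [0, 0, -0.006]], [[-0.018, -0.044, 0.15], [0, 0, -0.006]], [[-0.018, -0.044, 0.15], [0, 0, -0.006]], [[-0.018, -0.044, 0.15], [0, 0, -0.006]], [[-0.018, -0.044, 0.15], [0, 0, -0.006]]]'

```text
clock: 21.9
tcp_pos: [0.583, 0.3333, 0.1629]
orientation: [-3.137, 0.164, -0.002]
contact_force: [-0.9, 0.3, -2.5]
grip_width: 0.0072
gripper_force: 69.0
```

```bash
python3 held.py w11.png .0762 .05 .11 .5818 .3308
```

```text
tcp [0.5828643  0.33331971 0.16263645] far 0.0552997362693812 along off 0.00029973626938119974 side [-0.0183336   0.01960831] {'n': 2536, 'c': (0.5833, 0.3336), 'size': (110, 40), 'long': 3.037, 'z': [0.131, 0.136, 0.138], 'mean': [0.6134, 0.3308]}
object centre-tcp [0.00036597 0.00060178]
shift [-0.004, 0.013, -0.0] turn [-0.0, -0.0, 0.002] rows>= 2
```

Request:
servo_tool --commands '[[[-0.005, 0.012, 0.05], [0, 0, 0]], [[-0.005, 0.012, 0.12], [0, 0, 0]], [[-0.005, 0.012, 0.18], [0, 0, 0]], [[-0.005, 0.012, 0.18], [0, 0, 0]], [[-0.005, 0.012, 0.18], [0, 0, 0]], [[-0.005, 0.012, 0.18], [0, 0, 0]]]'

```text
clock: 22.55
tcp_pos: [0.5815, 0.3309, 0.1178]
orientation: [-3.137, 0.163, -0.002]
contact_force: [0.1, 0.3, -1.3]
grip_width: 0.0069
gripper_force: 69.0
```

```bash
python3 held.py w12.png .0762 .05 .11 .5818 .3308
```

```text
tcp [0.58153747 0.33092574 0.11796498] far 0.05507254816161122 along off 7.254816161122307e-05 side [-0.01786786  0.07422944] {'n': 4418, 'c': (0.5881, 0.3603), 'size': (111, 90), 'long': 2.952, 'z': [0.086, 0.087, 0.092], 'mean': [0.602, 0.358]}
object centre-tcp [0.00307602 0.0280125 ]
shift [0.001, 0.113, -0.0] turn [-0.001, -0.001, 0.002] rows>= 2
```

Aligned to better than 0.5 mm. Lower it to the floor.

Request:
servo_tool --commands '[[[0, 0, 0.04], [0, 0, 0]], [[0, 0, 0.08], [0, 0, 0]], [[0, 0, 0.11], [0, 0, 0]], [[0, 0, 0.13], [0, 0, 0]], [[0, 0, 0.136], [0, 0, 0]], [[0, 0, 0.136], [0, 0, 0]]]'

```text
clock: 23.2
tcp_pos: [0.5804, 0.3317, 0.0839]
orientation: [-3.136, 0.162, 0.001]
contact_force: [-4.2, 0.2, 7.1]
grip_width: 0.0076
gripper_force: 70.0
```

Request:
servo_tool --commands '[[[0, 0, 0], [0, 0, 0]], [[0, 0, 0], [0, 0, 0]], [[0, 0, 0], [0, 0, 0]], [[0, 0, 0], [0, 0, 0]], [[0, 0, -0.15], [0, 0, 0]], [[0, 0, -0.35], [0, 0, 0]], [[0, 0, -0.55], [0, 0, 0]], [[0, 0, -0.75], [0, 0, 0]], [[0, 0, -0.75], [0, 0, 0]]]' --claw 0.73

```text
clock: 24.1
tcp_pos: [0.5842, 0.333, 0.2795]
orientation: [-3.129, 0.164, -0.018]
contact_force: [-0.2, 0.8, -1.4]
grip_width: 0.023
gripper_force: 0.0
```

```bash
python3 -c "
from h import *
im,d,m,T=grab('wrist','w13.png'); P=cloud(d,m,T); print(r.get_obs()['tcp_pos'],r.get_obs()['grip_width'])
print(fit(P,(.5818,.3308),.087,.11,.035))
"
```

```text
[0.58288336 0.33187942 0.27533524] 0.0229676223756508
{'n': 377, 'c': (0.5803, 0.3314), 'size': (44, 10), 'long': 3.037, 'z': [0.092, 0.094, 0.095], 'mean': [0.5815, 0.3317]}
```

Request:
servo_tool --commands '[[[-0.15, 0.9, 0], [0, 0, 0]], [[-0.15, 0.9, 0], [0, 0, 0]], [[-0.15, 0.9, 0], [0, 0, 0]], [[-0.15, 0.9, 0], [0, 0, 0]], [[-0.15, 0.9, 0], [0, 0, 0]]]'

```text
clock: 24.65
tcp_pos: [0.5187, 0.1055, 0.2691]
orientation: [3.134, -0.17, -0.004]
contact_force: [0.4, -0.1, -0.1]
grip_width: 0.0232
gripper_force: 0.0
```

Request:
servo_tool --commands '[[[-0.15, 0.9, 0], [0, 0, 0]], [[-0.15, 0.9, 0], [0, 0, 0]], [[-0.15, 0.9, 0], [0, 0, 0]], [[-0.15, 0.9, 0], [0, 0, 0]], [[-0.15, 0.9, 0], [0, 0, 0]], [[-0.15, 0.9, 0], [0, 0, 0]], [[-0.15, 0.9, 0], [0, 0, 0]], [[-0.15, 0.9, 0], [0, 0, 0]]]' --claw 0.6

```text
clock: 25.45
tcp_pos: [0.4598, -0.1079, 0.27]
orientation: [-3.137, 0.16, 0.001]
contact_force: [-0.2, 0.9, -0.0]
grip_width: 0.034
gripper_force: 0.0
```

```bash
python3 look.py w14.png;  python3 -c "
from h import *
plan(.4323,-.1763,.14,.135+np.pi/2)"
```

```text
[ 0.45989692 -0.10777686  0.27015778]
fin (0.4196, -0.3909) (45, 12) 0.148 [0.078, 0.085, 0.087] body ((0.4199, -0.3908), (71, 41), 0.153)
fin (0.4326, -0.1761) (44, 10) 0.142 [0.081, 0.086, 0.087] body ((0.4321, -0.1761), (91, 40), 0.136)
shift [-0.082, 0.284, 0.521] turn [-0.0, 0.0, -0.151] rows>= 4
```

Long rack seated (fin top at 94 mm). Now the middle rack.

Request:
servo_tool --commands '[[[-0.082, 0.284, 0.1], [0, 0, -0.15]], [[-0.082, 0.284, 0.3], [0, 0, -0.15]], [[-0.082, 0.284, 0.52], [0, 0, -0.15]], [[-0.082, 0.284, 0.52], [0, 0, -0.15]], [[-0.082, 0.284, 0.52], [0, 0, -0.15]], [[-0.082, 0.284, 0.52], [0, 0, -0.15]], [[-0.082, 0.284, 0.52], [0, 0, -0.15]], [[-0.082, 0.284, 0.52], [0, 0, -0.15]]]'

```text
clock: 26.3
tcp_pos: [0.4334, -0.1776, 0.1422]
orientation: [3.134, 0.208, 0.005]
contact_force: [0.4, 0.3, 0.3]
grip_width: 0.0342
gripper_force: 0.0
```

```bash
python3 -c "
from h import *
print(r.get_obs()['tcp_pos'])
plan(.4323,-.1762,.075,.138+np.pi/2)"
```

```text
[ 0.43336718 -0.17760927  0.1421945 ]
shift [-0.004, -0.006, 0.269] turn [0.001, -0.002, -0.004] rows>= 3
```

Request:
servo_tool --commands '[[[-0.004, -0.006, 0.15], [0, 0, 0]], [[-0.004, -0.006, 0.267], [0, 0, 0]], [[-0.004, -0.006, 0.267], [0, 0, 0]], [[-0.004, -0.006, 0.267], [0, 0, 0]], [[-0.004, -0.006, 0.267], [0, 0, 0]], [[-0.004, -0.006, 0.267], [0, 0, 0]]]'

```text
clock: 26.9
tcp_pos: [0.432, -0.1768, 0.0754]
orientation: [3.134, 0.206, 0.004]
contact_force: [0.3, -0.4, 0.2]
grip_width: 0.0341
gripper_force: 0.0
```

Request:
servo_tool --commands '[[[0, 0, 0], [0, 0, 0]], [[0, 0, 0], [0, 0, 0]], [[0, 0, 0], [0, 0, 0]], [[0, 0, 0], [0, 0, 0]], [[0, 0, 0], [0, 0, 0]], [[0, 0, 0], [0, 0, 0]]]' --claw 1

```text
clock: 27.5
tcp_pos: [0.4312, -0.1762, 0.0747]
orientation: [3.135, 0.207, 0.001]
contact_force: [-2.0, 2.3, 8.9]
grip_width: 0.0076
gripper_force: 69.3
```

Request:
servo_tool --commands '[[[0, 0, -0.2], [0, 0, 0]], [[0, 0, -0.4], [0, 0, 0]], [[0, 0, -0.53], [0, 0, 0]], [[0, 0, -0.53], [0, 0, 0.15]], [[0, 0, -0.53], [0, 0, 0.15]], [[0, 0, -0.53], [0, 0, 0.15]], [[0, 0, -0.53], [0, 0, 0.15]]]'

```text
clock: 28.2
tcp_pos: [0.4303, -0.1763, 0.2061]
orientation: [-3.137, 0.16, 0.001]
contact_force: [-0.6, 0.3, -2.6]
grip_width: 0.0075
gripper_force: 69.3
```

```bash
python3 -c "
from h import *
print(r.get_obs()['tcp_pos'],r.get_obs()['grip_width'])
plan(.5748,.2652,.2,1.464)"
```

```text
[ 0.43029321 -0.17629566  0.20609608] 0.007466706741594154
shift [0.396, -1.816, 0.024] turn [-0.0, 0.0, 0.003] rows>= 11
```

Request:
servo_tool --commands '[[[0.2, -0.91, 0], [0, 0, 0.003]], [[0.2, -0.91, 0], [0, 0, 0.003]], [[0.2, -0.91, 0], [0, 0, 0.003]], [[0.2, -0.91, 0], [0, 0, 0.003]], [[0.2, -0.91, 0], [0, 0, 0.003]], [[0.2, -0.91, 0], [0, 0, 0.003]]]'

```text
clock: 28.8
tcp_pos: [0.505, 0.0508, 0.2062]
orientation: [-3.135, 0.154, -0.001]
contact_force: [-0.1, -0.7, -2.1]
grip_width: 0.0075
gripper_force: 69.3
```

Request:
servo_tool --commands '[[[0.196, -0.906, 0], [0, 0, 0]], [[0.196, -0.906, 0], [0, 0, 0]], [[0.196, -0.906, 0], [0, 0, 0]], [[0.196, -0.906, 0], [0, 0, 0]], [[0.196, -0.906, 0], [0, 0, 0]], [[0.196, -0.906, 0.03], [0, 0, 0]], [[0.196, -0.906, 0.03], [0, 0, 0]], [[0.196, -0.906, 0.03], [0, 0, 0]], [[0.196, -0.906, 0.03], [0, 0, 0]]]'

```text
clock: 29.7
tcp_pos: [0.5777, 0.2624, 0.1989]
orientation: [3.136, -0.174, -0.0]
contact_force: [0.2, -0.8, -3.1]
grip_width: 0.0076
gripper_force: 69.3
```

```bash
python3 held.py w15.png .0747 .05 .09 .5748 .2652
```

```text
tcp [0.5777045  0.26273957 0.19912747] far 0.04669879130496366 along off 0.0016987913049636635 side [-0.02004038  0.01874358] {'n': 1746, 'c': (0.5965, 0.2601), 'size': (56, 40), 'long': 3.035, 'z': [0.169, 0.173, 0.175], 'mean': [0.6115, 0.2587]}
object centre-tcp [ 0.00162    -0.00082579]
shift [-0.019, -0.011, -0.0] turn [0.0, -0.0, -0.002] rows>= 2
```

Request:
servo_tool --commands '[[[-0.018, -0.011, 0], [0, 0, -0.002]], [[-0.018, -0.011, 0.1], [0, 0, -0.002]], [[-0.018, -0.011, 0.2], [0, 0, -0.002]], [[-0.018, -0.011, 0.32], [0, 0, -0.002]], [[-0.018, -0.011, 0.32], [0, 0, -0.002]], [[-0.018, -0.011, 0.32], [0, 0, -0.002]], [[-0.018, -0.011, 0.32], [0, 0, -0.002]]]'

```text
clock: 30.45
tcp_pos: [0.5743, 0.2684, 0.1208]
orientation: [-3.136, 0.166, -0.004]
contact_force: [-0.1, 0.9, -0.8]
grip_width: 0.0074
gripper_force: 69.3
```

```bash
python3 -c "
from h import *
print(r.get_obs()['tcp_pos'])
plan(.5748-.0016,.2652+.0003,.0822,1.464)"
```

```text
[0.57426198 0.26839035 0.12083928]
shift [-0.003, 0.012, 0.155] turn [-0.001, -0.002, 0.001] rows>= 2
```

Request:
servo_tool --commands '[[[-0.003, 0.012, 0], [0, 0, 0]], [[-0.003, 0.012, 0.02], [0, 0, 0]], [[-0.003, 0.012, 0.02], [0, 0, 0]], [[-0.003, 0.012, 0.02], [0, 0, 0]]]'

```text
clock: 30.85
tcp_pos: [0.5721, 0.2647, 0.1139]
orientation: [3.137, -0.166, -0.0]
contact_force: [-0.8, 0.0, -0.8]
grip_width: 0.0072
gripper_force: 69.3
```

```bash
python3 held.py w16.png .0747 .05 .09 .5748 .2652
```

```text
tcp [0.5721663  0.26480733 0.11389949] far 0.0465791835662557 along off 0.0015791835662557 side [-0.01905425  0.07213764] {'n': 3468, 'c': (0.5903, 0.2892), 'size': (101, 59), 'long': 1.626, 'z': [0.084, 0.089, 0.094], 'mean': [0.5946, 0.2942]}
object centre-tcp [0.00439936 0.02622215]
shift [0.004, 0.103, -0.0] turn [-0.0, -0.0, 0.001] rows>= 2
```

Within 1 mm; lower (31.5 mm).

Request:
servo_tool --commands '[[[0.003, -0.002, 0.03], [0, 0, 0]], [[0.003, -0.002, 0.06], [0, 0, 0]], [[0.003, -0.002, 0.09], [0, 0, 0]], [[0.003, -0.002, 0.115], [0, 0, 0]], [[0.003, -0.002, 0.128], [0, 0, 0]], [[0.003, -0.002, 0.128], [0, 0, 0]], [[0.003, -0.002, 0.128], [0, 0, 0]]]'

```text
clock: 31.6
tcp_pos: [0.5725, 0.2655, 0.0828]
orientation: [3.137, -0.166, -0.001]
contact_force: [-3.8, -1.5, 9.0]
grip_width: 0.0075
gripper_force: 70.7
```

Request:
servo_tool --commands '[[[0, 0, 0], [0, 0, 0]], [[0, 0, 0], [0, 0, 0]], [[0, 0, 0], [0, 0, 0]], [[0, 0, 0], [0, 0, 0]], [[0, 0, -0.15], [0, 0, 0]], [[0, 0, -0.35], [0, 0, 0]], [[0, 0, -0.55], [0, 0, 0]], [[0, 0, -0.75], [0, 0, 0]], [[0, 0, -0.75], [0, 0, 0]]]' --claw 0.73

```text
clock: 32.5
tcp_pos: [0.5764, 0.2675, 0.2778]
orientation: [-3.13, 0.166, -0.019]
contact_force: [1.4, 0.5, -0.0]
grip_width: 0.0232
gripper_force: 0.0
```

```bash
python3 -c "
from h import *
im,d,m,T=grab('wrist','w17.png'); P=cloud(d,m,T); print(r.get_obs()['tcp_pos'],r.get_obs()['grip_width'])
print(fit(P,(.5748,.2652),.087,.11,.03)); print(fit(P,(.5818,.3308),.087,.11,.03))
"
```

```text
[0.57494399 0.26648762 0.27383955] 0.023055687266253903
{'n': 366, 'c': (0.5742, 0.265), 'size': (44, 9), 'long': 3.038, 'z': [0.092, 0.094, 0.095], 'mean': [0.5749, 0.2649]}
{'n': 406, 'c': (0.581, 0.3313), 'size': (43, 10), 'long': 3.026, 'z': [0.09, 0.094, 0.095], 'mean': [0.5812, 0.3308]}
```

Request:
servo_tool --commands '[[[-0.15, 0.95, 0], [0, 0, 0]], [[-0.15, 0.95, 0], [0, 0, 0]], [[-0.15, 0.95, 0], [0, 0, 0]], [[-0.15, 0.95, 0], [0, 0, 0]], [[-0.15, 0.95, 0], [0, 0, 0]]]'

```text
clock: 33.05
tcp_pos: [0.5089, 0.0297, 0.268]
orientation: [3.136, -0.169, -0.003]
contact_force: [0.7, -0.4, 0.8]
grip_width: 0.0231
gripper_force: 0.0
```

Request:
servo_tool --commands '[[[-0.2, 1, 0], [0, 0, 0]], [[-0.2, 1, 0], [0, 0, 0]], [[-0.2, 1, 0], [0, 0, 0]], [[-0.2, 1, 0], [0, 0, 0]], [[-0.2, 1, 0], [0, 0, 0]], [[-0.2, 1, 0], [0, 0, 0]], [[-0.2, 1, 0], [0, 0, 0]]]' --claw 0.6

```text
clock: 33.75
tcp_pos: [0.4332, -0.2117, 0.2682]
orientation: [-3.136, 0.172, 0.003]
contact_force: [0.3, 0.3, 0.6]
grip_width: 0.0339
gripper_force: 0.0
```

Request:
servo_tool --commands '[[[0, 0.5, 0], [0, 0, 0]], [[0, 0.5, 0], [0, 0, 0]], [[0, 0.5, 0], [0, 0, 0]], [[0, 0.5, 0], [0, 0, 0]], [[0, 0.5, 0], [0, 0, 0]], [[0, 0.5, 0], [0, 0, 0]]]'

```text
clock: 34.35
tcp_pos: [0.4223, -0.3322, 0.2688]
orientation: [-3.136, 0.16, 0.001]
contact_force: [-0.9, 0.0, 0.1]
grip_width: 0.0341
gripper_force: 0.0
```

```bash
python3 look.py w18.png;  python3 -c "
from h import *
plan(.4197,-.391,.14,.148+np.pi/2)"
```

```text
[ 0.42226654 -0.33241976  0.26903444]
fin (0.443, -0.3769) (44, 10) 0.145 [0.083, 0.086, 0.087] body ((0.4429, -0.3768), (70, 40), 0.148)
shift [0.014, 0.235, 0.516] turn [-0.001, 0.0, -0.159] rows>= 4
```

The short rack has been knocked aside and is now at (0.443, -0.377).

```bash
python3 -c "
from h import *
plan(.443,-.3769,.14,.146+np.pi/2)"
```

```text
shift [0.101, 0.169, 0.516] turn [-0.001, 0.0, -0.158] rows>= 4
```

Request:
servo_tool --commands '[[[0.1, 0.169, 0.1], [0, 0, -0.158]], [[0.1, 0.169, 0.3], [0, 0, -0.158]], [[0.1, 0.169, 0.51], [0, 0, -0.158]], [[0.1, 0.169, 0.51], [0, 0, -0.158]], [[0.1, 0.169, 0.51], [0, 0, -0.158]], [[0.1, 0.169, 0.51], [0, 0, -0.158]], [[0.1, 0.169, 0.51], [0, 0, -0.158]], [[0.1, 0.169, 0.51], [0, 0, -0.158]]]'

```text
clock: 35.2
tcp_pos: [0.4429, -0.3799, 0.1441]
orientation: [3.131, 0.224, 0.005]
contact_force: [0.1, -0.7, -0.9]
grip_width: 0.0341
gripper_force: 0.0
```

```bash
python3 look.py w19.png; python3 -c "
from h import *
plan(.443,-.3769,.075,.146+np.pi/2)"
```

```text
[ 0.44255675 -0.37978131  0.14366369]
fin (0.4436, -0.3766) (44, 10) 0.143 [0.084, 0.086, 0.087] body ((0.443, -0.3769), (71, 40), 0.145)
shift [0.003, -0.012, 0.275] turn [0.001, -0.001, -0.002] rows>= 3
```

Request:
servo_tool --commands '[[[0.003, -0.011, 0.1], [0, 0, 0]], [[0.003, -0.011, 0.27], [0, 0, 0]], [[0.003, -0.011, 0.27], [0, 0, 0]], [[0.003, -0.011, 0.27], [0, 0, 0]], [[0.003, -0.011, 0.27], [0, 0, 0]], [[0.003, -0.011, 0.27], [0, 0, 0]]]'

```text
clock: 35.85
tcp_pos: [0.4432, -0.3774, 0.0764]
orientation: [3.131, 0.223, 0.004]
contact_force: [0.2, -0.1, -0.3]
grip_width: 0.0339
gripper_force: 0.0
```

Request:
servo_tool --commands '[[[0, 0, 0], [0, 0, 0]], [[0, 0, 0], [0, 0, 0]], [[0, 0, 0], [0, 0, 0]], [[0, 0, 0], [0, 0, 0]], [[0, 0, 0], [0, 0, 0]], [[0, 0, 0], [0, 0, 0]]]' --claw 1

```text
clock: 36.45
tcp_pos: [0.4426, -0.3767, 0.0756]
orientation: [3.133, 0.224, 0.002]
contact_force: [-1.2, 2.2, 6.7]
grip_width: 0.0071
gripper_force: 70.0
```

Request:
servo_tool --commands '[[[0, 0, -0.2], [0, 0, 0]], [[0, 0, -0.4], [0, 0, 0]], [[0, 0, -0.53], [0, 0, 0]], [[0, 0, -0.53], [0, 0, 0.16]], [[0, 0, -0.53], [0, 0, 0.16]], [[0, 0, -0.53], [0, 0, 0.16]], [[0, 0, -0.53], [0, 0, 0.16]]]'

```text
clock: 37.15
tcp_pos: [0.4418, -0.3762, 0.2066]
orientation: [-3.137, 0.166, 0.001]
contact_force: [0.2, 0.7, -1.7]
grip_width: 0.0072
gripper_force: 69.0
```

```bash
python3 -c "
from h import *
print(r.get_obs()['tcp_pos'],r.get_obs()['grip_width'])
plan(.5678,.1996,.2,1.464)"
```

```text
[ 0.44181828 -0.3761888   0.20660393] 0.0072090507128244104
shift [0.258, -2.344, 0.027] turn [-0.0, 0.0, 0.001] rows>= 13
```

Request:
servo_tool --commands '[[[0.1, -0.9, 0], [0, 0, 0]], [[0.1, -0.9, 0], [0, 0, 0]], [[0.1, -0.9, 0], [0, 0, 0]], [[0.1, -0.9, 0], [0, 0, 0]], [[0.1, -0.9, 0], [0, 0, 0]], [[0.1, -0.9, 0], [0, 0, 0]]]'

```text
clock: 37.75
tcp_pos: [0.4925, -0.1502, 0.2067]
orientation: [-3.136, 0.155, -0.0]
contact_force: [0.0, 0.6, -2.4]
grip_width: 0.0072
gripper_force: 69.0
```

Request:
servo_tool --commands '[[[0.09, -0.72, 0], [0, 0, 0]], [[0.09, -0.72, 0], [0, 0, 0]], [[0.09, -0.72, 0], [0, 0, 0]], [[0.09, -0.72, 0], [0, 0, 0]], [[0.09, -0.72, 0], [0, 0, 0]]]'

```text
clock: 38.25
tcp_pos: [0.5341, 0.0263, 0.2067]
orientation: [-3.135, 0.156, -0.001]
contact_force: [-0.1, 0.3, -1.3]
grip_width: 0.0073
gripper_force: 69.0
```

Request:
servo_tool --commands '[[[0.07, -0.72, 0], [0, 0, 0]], [[0.07, -0.72, 0], [0, 0, 0]], [[0.07, -0.72, 0], [0, 0, 0]], [[0.07, -0.72, 0.03], [0, 0, 0]], [[0.07, -0.72, 0.03], [0, 0, 0]], [[0.07, -0.72, 0.03], [0, 0, 0]], [[0.07, -0.72, 0.03], [0, 0, 0]]]'

```text
clock: 38.95
tcp_pos: [0.5706, 0.1952, 0.199]
orientation: [3.135, -0.174, -0.001]
contact_force: [-0.8, -0.7, -1.4]
grip_width: 0.0074
gripper_force: 69.0
```

```bash
python3 held.py w20.png .0756 .05 .07 .5678 .1996
```

```text
tcp [0.57063571 0.19530759 0.19923046] far 0.0360113561623065 along off 0.0010113561623064996 side [-0.02023138  0.01922217] {'n': 1325, 'c': (0.5837, 0.1936), 'size': (46, 40), 'long': 3.03, 'z': [0.168, 0.173, 0.174], 'mean': [0.5976, 0.192]}
object centre-tcp [ 0.00095181 -0.00060953]
shift [-0.017, -0.018, -0.0] turn [0.001, 0.0, -0.003] rows>= 2
```

Request:
servo_tool --commands '[[[-0.017, -0.01, 0], [0, 0, -0.003]], [[-0.017, -0.01, 0.1], [0, 0, -0.003]], [[-0.017, -0.01, 0.2], [0, 0, -0.003]], [[-0.017, -0.01, 0.33], [0, 0, -0.003]], [[-0.017, -0.01, 0.33], [0, 0, -0.003]], [[-0.017, -0.01, 0.33], [0, 0, -0.003]], [[-0.017, -0.01, 0.33], [0, 0, -0.003]], [[-0.017, -0.01, 0.33], [0, 0, -0.003]]]'

```text
clock: 39.8
tcp_pos: [0.5675, 0.2013, 0.1188]
orientation: [-3.136, 0.164, -0.004]
contact_force: [0.6, 0.9, -1.1]
grip_width: 0.0072
gripper_force: 69.0
```

```bash
python3 -c "
from h import *
print(r.get_obs()['tcp_pos'])
plan(.5678-.001,.1996+.0002,.083,1.464)"
```

```text
[0.56745094 0.20133985 0.11876922]
shift [-0.002, 0.007, 0.143] turn [-0.001, -0.002, 0.002] rows>= 2
```

Request:
servo_tool --commands '[[[-0.002, 0.006, 0], [0, 0, 0.002]], [[-0.002, 0.006, 0.01], [0, 0, 0.002]], [[-0.002, 0.006, 0.01], [0, 0, 0.002]], [[-0.002, 0.006, 0.05], [0, 0, 0.002]], [[-0.002, 0.006, 0.08], [0, 0, 0.002]], [[-0.002, 0.006, 0.11], [0, 0, 0.002]], [[-0.002, 0.006, 0.13], [0, 0, 0.002]], [[-0.002, 0.006, 0.143], [0, 0, 0.002]], [[-0.002, 0.006, 0.143], [0, 0, 0.002]], [[-0.002, 0.006, 0.143], [0, 0, 0.002]]]'

```text
clock: 40.8
tcp_pos: [0.5654, 0.1998, 0.0836]
orientation: [3.137, -0.168, -0.0]
contact_force: [-9.1, -3.4, 24.9]
grip_width: 0.0069
gripper_force: 72.2
```

Request:
servo_tool --commands '[[[0, 0, 0], [0, 0, 0]], [[0, 0, 0], [0, 0, 0]], [[0, 0, 0], [0, 0, 0]], [[0, 0, 0], [0, 0, 0]], [[0, 0, -0.15], [0, 0, 0]], [[0, 0, -0.35], [0, 0, 0]], [[0, 0, -0.55], [0, 0, 0]], [[0, 0, -0.75], [0, 0, 0]], [[0, 0, -0.75], [0, 0, 0]]]' --claw 0.73

```text
clock: 41.7
tcp_pos: [0.5693, 0.2014, 0.2765]
orientation: [-3.131, 0.169, -0.019]
contact_force: [0.0, 0.5, 0.8]
grip_width: 0.0232
gripper_force: 0.0
```

```bash
python3 - <<'E'
from h import *
im,d,m,T=grab('wrist','w21.png'); P=cloud(d,m,T); np.savez('w2.npz',P=P); print(r.get_obs()['tcp_pos'],r.get_obs()['grip_width'])
for c in [(.5678,.1996),(.5748,.2652),(.5818,.3308)]: print(fit(P,c,.087,.11,.03))
print(fit(P,(.5607,.134),.06,.08,.035))
# hinge and door pose
p=np.array([.5712,.2324,1.464]); ex=np.array([np.cos(p[2]),np.sin(p[2])]); ey=np.array([-ex[1],ex[0]])
Q=P.reshape(-1,3); D=Q[(Q[:,2]>.072)&(Q[:,2]<.082)&(Q[:,1]<.075)&(Q[:,1]>-.06)&(Q[:,0]<.65)&(Q[:,0]>.5)]
l=np.c_[(D[:,:2]-p[:2])@ex,(D[:,:2]-p[:2])@ey]*1000
print('door in bay mm',cv2.minAreaRect(l.astype(np.float32)),cv2.boxPoints(cv2.minAreaRect(l.astype(np.float32))).round(1).tolist())
for b in r.mark_of('wrist','door_hinge')[:1]: w=onz(m,T,b['uv'],.042)[0]; print('hinge',w,b['confidence'],(w[:2]-p[:2])@ex,(w[:2]-p[:2])@ey)
for b in r.mark_of('wrist','door_push')[:1]: w=onz(m,T,b['uv'],.055)[0]; print('push',w,b['confidence'],(w[:2]-p[:2])@ex,(w[:2]-p[:2])@ey)
E
```

```text
[0.56771847 0.20049156 0.27257407] 0.02317215278519841
{'n': 368, 'c': (0.5653, 0.1987), 'size': (44, 9), 'long': 3.034, 'z': [0.092, 0.094, 0.095], 'mean': [0.5659, 0.1987]}
{'n': 417, 'c': (0.5743, 0.2651), 'size': (43, 10), 'long': 3.035, 'z': [0.09, 0.094, 0.095], 'mean': [0.5749, 0.2644]}
{'n': 460, 'c': (0.5805, 0.3312), 'size': (44, 10), 'long': 3.035, 'z': [0.088, 0.093, 0.095], 'mean': [0.581, 0.3305]}
{'n': 379, 'c': (0.5598, 0.1368), 'size': (43, 10), 'long': 3.039, 'z': [0.063, 0.07, 0.071], 'mean': [0.5607, 0.1372]}
door in bay mm ((-204.68597412109375, -29.511566162109375), (11.855228424072266, 150.14315795898438), 51.113197326660156) [[-266.79998779296875, 13.0], [-150.0, -81.30000305175781], [-142.5, -72.0], [-259.3999938964844, 22.200000762939453]]
hinge [0.63383441 0.07819322 0.042     ] 0.65 -0.14665180163121053 -0.07871498790122756
push [ 0.55628761 -0.00634408  0.055     ] 0.95 -0.23897344002320414 -0.010621121696114325
```

View pics/w21.png

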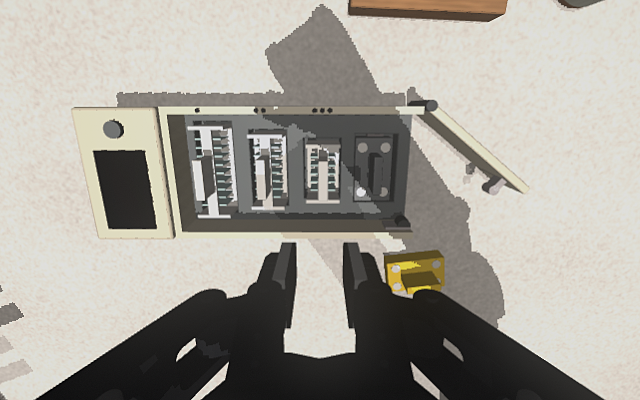

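All three racks are down (fin tops at 94 mm) and the cartridge is flush. The door is open about 0.89 rad, its panel running from (425,105) to (525,188). Next I plan the door push.

```bash
cat > door.py <<'E'
from h import *
p=np.array([.5712,.2324,1.464]); ex=np.array([np.cos(p[2]),np.sin(p[2])]); ey=np.array([-ex[1],ex[0]]); H=np.array([-.146,-.0763])
def tcp(th,gap=0):
    c,s=np.cos(th),np.sin(th); q=H+.115*np.array([-s,c])-(.0075+.0145*c+.011*s+gap)*np.array([c,s]); return p[:2]+q[0]*ex+q[1]*ey
E
python3 - <<'E'
from door import *
s=tcp(.892,.03); print(s); plan(*s,.2,1.464); plan(*s,.06,1.464)
E
```

```text
[ 0.5891699  -0.04121825]
shift [0.198, 0.946, 0.272] turn [0.0, 0.0, -0.0] rows>= 7
shift [0.198, 0.946, 0.832] turn [0.0, 0.0, -0.0] rows>= 8
```

Request:
servo_tool --commands '[[[0.198, 0.946, 0], [0, 0, 0]], [[0.198, 0.946, 0], [0, 0, 0]], [[0.198, 0.946, 0], [0, 0, 0]], [[0.198, 0.946, 0], [0, 0, 0]], [[0.198, 0.946, 0], [0, 0, 0]], [[0.198, 0.946, 0], [0, 0, 0]], [[0.198, 0.946, 0.2], [0, 0, 0]], [[0.198, 0.946, 0.4], [0, 0, 0]], [[0.198, 0.946, 0.6], [0, 0, 0]], [[0.198, 0.946, 0.82], [0, 0, 0]], [[0.198, 0.946, 0.82], [0, 0, 0]], [[0.198, 0.946, 0.82], [0, 0, 0]], [[0.198, 0.946, 0.82], [0, 0, 0]]]' --claw 1

```text
clock: 43.15
tcp_pos: [0.591, -0.0407, 0.0655]
orientation: [-3.137, 0.168, -0.004]
contact_force: [0.2, 0.2, 0.5]
grip_width: 0.0001
gripper_force: 0.0
```

```bash
python3 - <<'E'
from door import *
o=r.get_obs(); M=R.from_rotvec(o['orientation']).as_matrix(); print(o['tcp_pos'],o['grip_width'],o['contact_force'])
for th in [.892,.8,.7,.6,.5,.4,.3,.2,.15,.1,.05,0,-.03]:
    print(th,np.round(M.T@(np.r_[tcp(th),.06]-o['tcp_pos'])/.25,3).tolist())
E
```

```text
[ 0.59097286 -0.04069423  0.06546035] 9.605058344263422e-05 [0.15389916 0.24360696 0.52592433]
0.892 [-0.1, -0.072, 0.022]
0.8 [-0.137, -0.093, 0.022]
0.7 [-0.176, -0.119, 0.021]
0.6 [-0.212, -0.149, 0.021]
0.5 [-0.245, -0.184, 0.021]
0.4 [-0.275, -0.222, 0.021]
0.3 [-0.3, -0.264, 0.021]
0.2 [-0.322, -0.309, 0.021]
0.15 [-0.331, -0.332, 0.021]
0.1 [-0.339, -0.356, 0.021]
0.05 [-0.345, -0.381, 0.021]
0 [-0.35, -0.406, 0.021]
-0.03 [-0.353, -0.421, 0.021]
```

Request:
servo_tool --commands '[[[-0.1, -0.072, 0.02], [0, 0, 0]], [[-0.137, -0.093, 0.02], [0, 0, 0]], [[-0.176, -0.119, 0.02], [0, 0, 0]], [[-0.194, -0.134, 0.02], [0, 0, 0]], [[-0.212, -0.149, 0.02], [0, 0, 0]], [[-0.23, -0.166, 0.02], [0, 0, 0]], [[-0.245, -0.184, 0.02], [0, 0, 0]], [[-0.26, -0.203, 0.02], [0, 0, 0]], [[-0.275, -0.222, 0.02], [0, 0, 0]], [[-0.288, -0.243, 0.02], [0, 0, 0]], [[-0.3, -0.264, 0.02], [0, 0, 0]], [[-0.311, -0.286, 0.02], [0, 0, 0]], [[-0.322, -0.309, 0.02], [0, 0, 0]], [[-0.331, -0.332, 0.02], [0, 0, 0]], [[-0.331, -0.332, 0.02], [0, 0, 0]]]'

```text
clock: 44.65
tcp_pos: [0.5157, 0.0518, 0.0586]
orientation: [-3.137, 0.166, 0.001]
contact_force: [0.3, -0.0, 0.2]
grip_width: 0.0001
gripper_force: 0.0
```

Request:
servo_tool --commands '[[[-0.008, -0.02, 0], [0, 0, 0]], [[-0.011, -0.03, 0], [0, 0, 0]], [[-0.014, -0.04, 0], [0, 0, 0]], [[-0.016, -0.05, 0], [0, 0, 0]], [[-0.018, -0.06, 0], [0, 0, 0]], [[-0.019, -0.07, 0], [0, 0, 0]], [[-0.019, -0.07, 0], [0, 0, 0]]]'

```text
clock: 45.35
tcp_pos: [0.5129, 0.0697, 0.0586]
orientation: [-3.136, 0.166, 0.001]
contact_force: [0.0, 0.5, 1.1]
grip_width: -0.0001
gripper_force: 0.0
```

```bash
python3 - <<'E'
from door import *
o=r.get_obs(); print(o['tcp_pos'],o['contact_force'], tcp(0))
im,d,m,T=grab('top','t2.png'); P=cloud(d,m,T); W,_d,mm,TT=grab('wrist','w22.png'); Pw=cloud(_d,mm,TT)
for A in (P,Pw):
    Q=A.reshape(-1,3); l=np.c_[(Q[:,:2]-p[:2])@ex,(Q[:,:2]-p[:2])@ey]
    k=(Q[:,2]>.07)&(Q[:,2]<.084)&(l[:,0]<-.125)&(l[:,0]>-.2)&(l[:,1]>-.07)&(l[:,1]<.075)
    print(k.sum(),cv2.minAreaRect((l[k]*1000).astype(np.float32)))
E
```

```text
[0.51287317 0.06965241 0.05855121] [0.02664903 0.46725392 1.09394037] [0.51481279 0.06948231]
49 ((-145.42860412597656, -58.591896057128906), (22.345355987548828, 36.776390075683594), 28.819320678710938)
9152 ((-154.38821411132812, -11.821956634521484), (42.30577087402344, 122.68215942382812), 8.087568283081055)
```

View pics/w22.png

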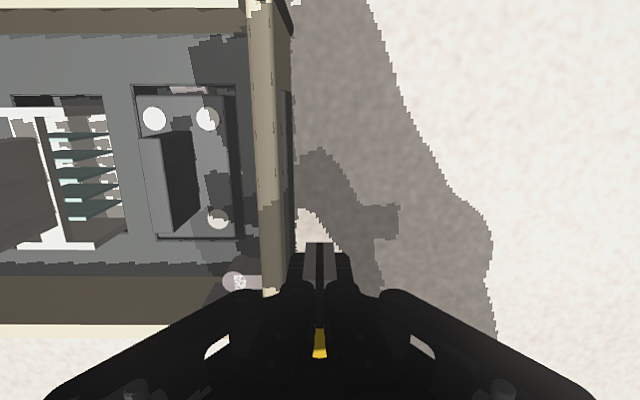

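The door is nearly shut, with its panel at column 270 and the fingers touching its outside at about (300,250). I push on gently.

Request:
servo_tool --commands '[[[0, -0.008, 0], [0, 0, 0]], [[0, -0.014, 0], [0, 0, 0]], [[0, -0.02, 0], [0, 0, 0]], [[0, -0.02, 0], [0, 0, 0]], [[0, -0.02, 0], [0, 0, 0]]]'

```text
clock: 45.95
tcp_pos: [0.5136, 0.0726, 0.0586]
orientation: [3.136, -0.169, -0.001]
contact_force: [-1.2, -4.3, 1.8]
grip_width: -0.0002
gripper_force: 1.8
```

Request:
servo_tool --commands '[[[0, -0.008, 0], [0, 0, 0]], [[0, -0.014, 0], [0, 0, 0]], [[0, -0.02, 0], [0, 0, 0]], [[0, -0.02, 0], [0, 0, 0]], [[0, -0.02, 0], [0, 0, 0]]]'

```text
clock: 46.45
tcp_pos: [0.5136, 0.073, 0.0585]
orientation: [3.131, -0.175, -0.003]
contact_force: [-1.4, -16.0, 6.3]
grip_width: -0.0
gripper_force: 7.6
```

```bash
cat > dchk.py <<'E'
from door import *
o=r.get_obs(); print(o['tcp_pos'],o['contact_force'])
W,_d,mm,TT=grab('wrist','w23.png'); Q=cloud(_d,mm,TT).reshape(-1,3)
l=np.c_[(Q[:,:2]-p[:2])@ex,(Q[:,:2]-p[:2])@ey]*1000
for y0 in range(-70,70,15):
    k=(abs(Q[:,2]-.078)<.004)&(l[:,0]<-125)&(l[:,0]>-165)&(abs(l[:,1]-y0)<5)
    if k.sum()>10: print(y0,k.sum(),np.percentile(l[k,0],[2,50,98]).round(1))
E
python3 dchk.py
```

```text
[0.513551   0.07299634 0.0584872 ] [ -1.43239293 -16.01708467   6.30385281]
-70 971 [-151.5 -139.7 -125.7]
-55 830 [-151.7 -147.  -142. ]
-40 729 [-151.6 -147.1 -142.1]
-25 658 [-151.6 -147.  -142.1]
-10 591 [-151.6 -147.  -142.1]
5 537 [-151.6 -147.  -142.1]
20 486 [-151.6 -147.  -142.1]
35 512 [-157.1 -147.8 -142.1]
50 67 [-146.4 -143.8 -141.6]
```

The door is at 0 rad, parallel to the bay end. I back off and check.

Request:
servo_tool --commands '[[[0, 0.04, 0], [0, 0, 0]], [[0, 0.12, 0], [0, 0, 0]], [[0, 0.2, 0], [0, 0, 0]], [[0, 0.2, -0.3], [0, 0, 0]], [[0, 0.2, -0.5], [0, 0, 0]], [[0, 0.2, -0.7], [0, 0, 0]], [[0, 0.2, -0.9], [0, 0, 0]], [[0, 0.2, -0.9], [0, 0, 0]], [[0, 0.2, -0.9], [0, 0, 0]], [[0, 0.2, -0.9], [0, 0, 0]]]'

```text
clock: 47.5
tcp_pos: [0.5091, 0.0292, 0.2838]
orientation: [-3.136, 0.167, -0.002]
contact_force: [0.8, 0.1, -0.9]
grip_width: 0.0001
gripper_force: 0.0
```

```bash
python3 dchk.py; python3 - <<'E'
from h import *
im,d,m,T=grab('wrist','w24.png'); P=cloud(d,m,T)
for c in [(.5678,.1996),(.5748,.2652),(.5818,.3308)]: print(fit(P,c,.087,.11,.03))
print(fit(P,(.5607,.134),.06,.074,.035))
im,d,m,T=grab('top','t3.png'); P=cloud(d,m,T); print('spent',fit(P,(.58,-.34),.055,.075,.05))
E
```

```text
[0.50913412 0.02923788 0.28381818] [ 0.79006718  0.06944342 -0.87634008]
-70 229 [-152.9 -139.8 -125.8]
-55 97 [-151.9 -147.6 -142.4]
-40 99 [-152.  -147.1 -142.2]
-25 96 [-152.1 -147.4 -142.6]
-10 86 [-151.9 -147.4 -142.9]
5 88 [-152.  -147.8 -142.3]
20 85 [-152.1 -147.4 -142.3]
35 73 [-151.8 -147.3 -142.7]
50 77 [-152.  -147.7 -142.9]
65 121 [-151.7 -143.8 -126. ]
{'n': 520, 'c': (0.5654, 0.1985), 'size': (44, 11), 'long': 3.038, 'z': [0.089, 0.093, 0.095], 'mean': [0.5659, 0.1976]}
{'n': 572, 'c': (0.5741, 0.2653), 'size': (44, 12), 'long': 3.031, 'z': [0.088, 0.093, 0.095], 'mean': [0.5745, 0.2638]}
{'n': 611, 'c': (0.5804, 0.3305), 'size': (44, 13), 'long': 3.062, 'z': [0.088, 0.093, 0.095], 'mean': [0.581, 0.3295]}
{'n': 442, 'c': (0.5593, 0.1365), 'size': (43, 11), 'long': 3.035, 'z': [0.062, 0.069, 0.071], 'mean': [0.5597, 0.1354]}
spent {'n': 57, 'c': (0.5789, -0.3401), 'size': (44, 9), 'long': 2.974, 'z': [0.056, 0.066, 0.071], 'mean': [0.5789, -0.3399]}
```

View pics/w24.png

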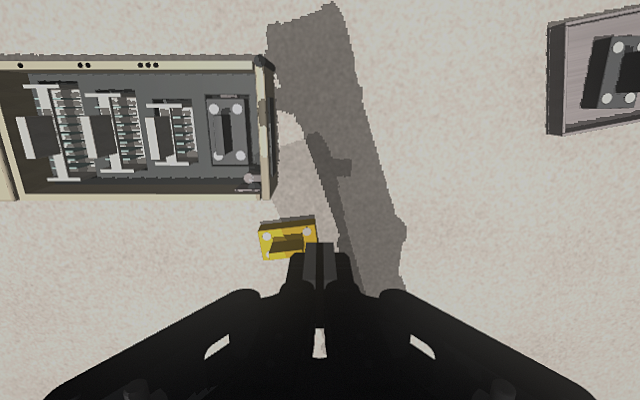

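The door stays shut (edge at column 267, parallel to the bay end). The racks and the new cartridge are seated and the spent cartridge is in the tray, so I hand in.

```bash
python3 -c "
from bench import r
print(r.hand_in())"
```

```text
the job is handed in; nothing more can be done
None
```

The job is handed in, though hand-in returned no verdict: the spent cartridge is in the tray, the new one is flush in the recess, all three racks were loaded long, middle, short onto their pocket floors, and the door is shut and stayed shut when I backed off.

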